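# Set the plaster pots out to dry

### The arm

A 6-joint arm with a two-finger parallel gripper is mounted at the origin on the work surface. World frame = base frame: x ahead of the robot, y to its left, z up, the work surface at z = 0. Lengths are in m, angles in rad, forces in N, time in s.
With the tool pointing down it reaches from about 0.35 to 0.85 m from the base axis. Payload 8.1 kg.
Tool frame: the origin (TCP) lies midway between the tips of the shut fingers; the grasp point (between the pads) lies 19 mm behind it (r.grip_depth is the distance from the TCP to the grasp point, in m); y points along the fingers, z is the direction in which the jaws open and shut, and the axes are right-handed (so a half turn about y gives the same grasp; the last joint's range is limited). The gripper opens to 85 mm and grips with 20 to 120 N. Pads are 22 mm wide; open, the fingers measure 114 mm over their backs; the gripper's body (76 mm by 85 mm) begins 54 mm behind the grasp point. The pads swing forward as they close: fully open they stand 13 mm farther back than shut.
Start: joints at [-1.421, 0.13, 1.488, -0, 1.523, -0.085], TCP at [0.14, -0.584, 0.231] pointing down, gripper open.
Joint ranges: [-2.96, 2.96], [-0.89, 2.26], [0.02, 2.5], [-1.34, 4.48], [0, 2.73], [-2.66, 2.66]. Speed limits (rad/s): [2.39, 2.39, 2.79, 3.14, 3.14, 3.14].

### API

Orientations are given as a unit quaternion [x, y, z, w].
In Python, from workcell import r gives the robot as it stands. The module is installed in compiled form; this text tells all that it offers.
- The arm moves only by the tool carry_out, never from a script. Its argument "rows" is text: rows parted by semicolons, each of 7 numbers parted by spaces: the shift along the tool's x, y, z in cm, then the turn, a rotation vector about the tool's x, y, z in degrees, then the finger opening in cm, from 0 to 8.54. In form: tx ty tz rx ry rz claw; .... A call has 1 to 10 rows; each row is the pose to reach, as a shift and turn from the pose measured when the call began, along the tool's axes at that moment; what a row does not reach only later rows make up. A row lasts 1/8 s, in which the tool goes at most 62.5 mm and 10.7 degrees, less where a joint would pass 70% of its speed; a pose out of reach is approached as far as the arm can. A call with a gripper value outside its range is refused whole. The fingers move at their own pace and stop on an object; "newtons" is the grip in N (left out, the last holds). Time passes only in rows, so rows that repeat a pose let the fingers close. It gives the time, the measured TCP pose, the force and the opening at its end, in the units of the state.
- r.read_state(): the state, without advancing time (a new reading comes with each control period).
- r.camera(name): name is "scene" or "top"; returns a dict with "image" (420x560x3 uint8, blue, green, red), "intrinsics" (3x3 intrinsics, pixels), "T" (4x4, takes a point from camera to world coordinates). Camera axes: x right, y up, looking along -z (the intrinsics and any distortion apply to the point x, -y, -z); pixel columns grow to the right and rows downward; lengths in m; the calibration is good to about 2 mm. A picture is of the moment at which its call begins. There is no depth.
- r.close_job(): hands the job in, once; it reports no verdict.
The state is a dict: "t": time; "qpos": joint angles; "qd": joint speeds; "effort": joint torques, N m; "tcp_pos": TCP position; "tool_rot": TCP orientation; "wrist_force": force on the tool from outside, world axes, zero at the start; "moment": the same for the moment, N m; "finger_gap": opening from 0.0 (shut) to 1.0 (fully open).
Only numpy, scipy, OpenCV 4.12 (cv2) and the standard library are available. Lean on these libraries where they do the work, as an engineer would, in place of code of your own. Each camera call takes 0.05 s, during which the arm holds its last target.

### The job

Get the plaster pots ready for drying: first clear the paint brush off the drying board into the brush tray, then lift the stacked pots off one at a time and stand every pot that is there upright in the middle of a free paper round of its own on the board, and last push the dryer's lever fully over to switch it on. The raw plaster is soft, so hold the pots with the lightest grip that carries them (more than about 30 N at a finger may crack one), set them down softly without dropping them and never tip one over. Leave the round globe on the board and everything else on the bench as they are.

Things in the scene. Friction and masses are not known exactly. Their poses are not given: they have to be found in the camera images.
- pot1_centre (a point): Raw white plaster stacking pot: point on its axis, half-way up its 70 mm (35 mm over the underside); z axis out of the mouth. Lowest of its pile (pots 1, 2, 3 if present, from the bottom up). All pots are alike, about 130 g: foot a cylinder 48 mm across, 30 mm tall; above it a straight round cup 64 mm across outside, 40 mm tall, wall 5.5 mm, inside 53 mm across and 40 mm deep.
- pot2_centre (a point): Raw white plaster stacking pot: point on its axis, half-way up its 70 mm (35 mm over the underside); z axis out of the mouth. Stacked in pot 1: its foot is inside the cup below and its shoulder (30 mm up) rests on that pot's rim, so it stands 40 mm higher and must rise straight up 30 mm to come free.
- pot3_centre (a point): Raw white plaster stacking pot: point on its axis, half-way up its 70 mm (35 mm over the underside); z axis out of the mouth. Stacked in pot 2 if present, in the same way. Grip a pot across the outside of its cup, in the upper 35 mm, so as not to hold the pot below it too.
- pot4_centre (a point): Raw white plaster stacking pot: point on its axis, half-way up its 70 mm (35 mm over the underside); z axis out of the mouth. Stands alone, if present. Same size as pot 1.
- pot5_centre (a point): Raw white plaster stacking pot: point on its axis, half-way up its 70 mm (35 mm over the underside); z axis out of the mouth. Stands alone. Same size as pot 1. More than about 30 N of grip at each finger may crack a pot.
- board: Fixed plywood drying board, 250 mm (its x) by 360 mm (its y), 12 mm thick; origin at the centre of its underside, z up. Six flat white paper rounds (82 mm across) lie on it in two rows of three, 110 mm apart both ways.
- place1: A paper round on the drying board, 82 mm across and under 1 mm thick; origin at its centre, at the level of the board's top face. Free for a pot.
- place2: A paper round on the drying board, 82 mm across and under 1 mm thick; origin at its centre, at the level of the board's top face. Free for a pot.
- place3: A paper round on the drying board, 82 mm across and under 1 mm thick; origin at its centre, at the level of the board's top face. Free for a pot.
- place4: A paper round on the drying board, 82 mm across and under 1 mm thick; origin at its centre, at the level of the board's top face. Free for a pot.
- place5: A paper round on the drying board, 82 mm across and under 1 mm thick; origin at its centre, at the level of the board's top face. Free for a pot.
- place6: A paper round on the drying board, 82 mm across and under 1 mm thick; origin at its centre, at the level of the board's top face. This one is taken by the finished globe; the other five are free.
- globe_centre (a point): Finished brass-coloured round plaster money globe, 76 mm across, 82 mm tall, 0.6 kg, standing on one of the paper rounds; point on its axis 40 mm over its underside. It stays there.
- brush_grip (a point): Flat paint brush, 195 mm long, 90 g, lying flat. Point: in the wooden handle near the centre of mass, mid-thickness (10 mm over the underside). Its x axis runs to the bristles: the handle, 24 mm wide and 18 mm thick, reaches from 88 mm behind the point to 19 mm ahead of it; then ferrule and bristles, 44 mm wide, 20 mm thick, to 107 mm ahead.
- tray: Fixed open aluminium brush tray, 280 mm (its x) by 120 mm (its y), 28 mm high, walls and floor 4 mm thick; origin at the centre of its underside, z up.
- lever (a joint): Switch lever of the dryer, angle in rad: 0 = off (leaning towards the robot), 1.0 = on, fully over away from the robot (the dryer's +x). It needs about 1 N at its tip and stays where it is left.
- lever_tip (a point): Centre of the black ball, 26 mm across, at the lever's tip. The lever is 80 mm long and turns about a level axis parallel to the dryer's y axis; at 0 the ball is 38 mm to the robot's side of that axis and 98 mm above the bench, at 1.0 38 mm to the far side.
- dryer: Dryer with a floor plate: origin on the bench under the lever's axis, x the way the lever is pushed to switch on, z up. The lever's block is 70 by 50 mm and 31 mm high. The green fan box (150 by 120 mm, 200 mm high; 231 mm with its carrying bow) stands on the same plate, its centre 190 mm from the origin along -y.
- tin: Bystander, to be left alone: a closed paint tin 72 mm across, 100 mm tall; origin at the centre of its underside.
- jar: Bystander, to be left alone: a lidded jar 60 mm across, 90 mm tall; origin at the centre of its underside.
- mug: Bystander, to be left alone: a blue mug 76 mm across, 90 mm tall; origin at the centre of its underside.
- tape: Bystander, to be left alone: a roll of tape 90 mm across, 24 mm high; origin at the centre of its underside.
- block: Bystander, to be left alone: a cork block 70 by 50 by 30 mm; origin at the centre of its underside.
- globe_b: Bystander, to be left alone: an unpainted plaster money globe 76 mm across, 82 mm tall; origin at the centre of its underside.

How it is judged:
On the way, in this order (a step that is already met when the one before it is completed fails the run):
1. the brush lies in the brush tray (x of brush_grip in the frame of tray between -0.07 and 0.07 m and y of brush_grip in the frame of tray between -0.05 and 0.05 m and z of brush_grip in the frame of tray below 0.024 m), for 0.2 s.
2. every pot stands upright on a free paper round of its own (((horizontal distance between pot1_centre and place1 below 0.025 m and z of pot1_centre in the frame of place1 below 0.043 m) or (horizontal distance between pot1_centre and place2 below 0.025 m and z of pot1_centre in the frame of place2 below 0.043 m) or (horizontal distance between pot1_centre and place3 below 0.025 m and z of pot1_centre in the frame of place3 below 0.043 m) or (horizontal distance between pot1_centre and place4 below 0.025 m and z of pot1_centre in the frame of place4 below 0.043 m) or (horizontal distance between pot1_centre and place5 below 0.025 m and z of pot1_centre in the frame of place5 below 0.043 m)) and angle between each of pot1_centre, pot2_centre, pot3_centre, pot4_centre, pot5_centre's own z axis and vertical below 0.12 rad and ((horizontal distance between pot2_centre and place1 below 0.025 m and z of pot2_centre in the frame of place1 below 0.043 m) or (horizontal distance between pot2_centre and place2 below 0.025 m and z of pot2_centre in the frame of place2 below 0.043 m) or (horizontal distance between pot2_centre and place3 below 0.025 m and z of pot2_centre in the frame of place3 below 0.043 m) or (horizontal distance between pot2_centre and place4 below 0.025 m and z of pot2_centre in the frame of place4 below 0.043 m) or (horizontal distance between pot2_centre and place5 below 0.025 m and z of pot2_centre in the frame of place5 below 0.043 m)) and ((horizontal distance between pot3_centre and place1 below 0.025 m and z of pot3_centre in the frame of place1 below 0.043 m) or (horizontal distance between pot3_centre and place2 below 0.025 m and z of pot3_centre in the frame of place2 below 0.043 m) or (horizontal distance between pot3_centre and place3 below 0.025 m and z of pot3_centre in the frame of place3 below 0.043 m) or (horizontal distance between pot3_centre and place4 below 0.025 m and z of pot3_centre in the frame of place4 below 0.043 m) or (horizontal distance between pot3_centre and place5 below 0.025 m and z of pot3_centre in the frame of place5 below 0.043 m)) and ((horizontal distance between pot4_centre and place1 below 0.025 m and z of pot4_centre in the frame of place1 below 0.043 m) or (horizontal distance between pot4_centre and place2 below 0.025 m and z of pot4_centre in the frame of place2 below 0.043 m) or (horizontal distance between pot4_centre and place3 below 0.025 m and z of pot4_centre in the frame of place3 below 0.043 m) or (horizontal distance between pot4_centre and place4 below 0.025 m and z of pot4_centre in the frame of place4 below 0.043 m) or (horizontal distance between pot4_centre and place5 below 0.025 m and z of pot4_centre in the frame of place5 below 0.043 m)) and ((horizontal distance between pot5_centre and place1 below 0.025 m and z of pot5_centre in the frame of place1 below 0.043 m) or (horizontal distance between pot5_centre and place2 below 0.025 m and z of pot5_centre in the frame of place2 below 0.043 m) or (horizontal distance between pot5_centre and place3 below 0.025 m and z of pot5_centre in the frame of place3 below 0.043 m) or (horizontal distance between pot5_centre and place4 below 0.025 m and z of pot5_centre in the frame of place4 below 0.043 m) or (horizontal distance between pot5_centre and place5 below 0.025 m and z of pot5_centre in the frame of place5 below 0.043 m))), for 0.2 s.
3. the dryer's lever is pushed over to on (value of joint lever above 0.8 rad), for 0.2 s.
At the end, for the whole second after the job is handed in: The brush lies flat inside the tray; every pot that is present stands upright (within 0.12 rad) directly on the board with its axis within 25 mm of the centre of a free paper round, none inside another; the lever is past 0.8 rad; the globe stands upright and everything is at rest (all of step 1 and all of step 2 and value of joint lever above 0.8 rad and angle between globe_centre's own z axis and vertical below 0.15 rad and linear speed of each of pot1, pot2, pot3, pot4, pot5, brush below 0.02 m/s); the robot touches nothing.
It fails at once if a plaster pot is squeezed too hard by the fingers (over 80 N, both fingers added up) (contact force between the fingers and pot1 above 80 N or contact force between the fingers and pot2 above 80 N or contact force between the fingers and pot3 above 80 N or contact force between the fingers and pot4 above 80 N or contact force between the fingers and pot5 above 80 N).
It fails at once if a pot is pressed hard onto the board (over 40 N) (contact force between any of pot1, pot2, pot3, pot4, pot5 and board above 40 N).
It fails at once if a pot is dropped: it falls out of the fingers from more than about 15 mm (faster than 0.55 m/s while touching nothing) ((linear speed of pot1 above 0.55 m/s and contact force between pot1 and anything else below 0.1 N) or (linear speed of pot2 above 0.55 m/s and contact force between pot2 and anything else below 0.1 N) or (linear speed of pot3 above 0.55 m/s and contact force between pot3 and anything else below 0.1 N) or (linear speed of pot4 above 0.55 m/s and contact force between pot4 and anything else below 0.1 N) or (linear speed of pot5 above 0.55 m/s and contact force between pot5 and anything else below 0.1 N)).
It fails at once if a pot or the globe tips over (angle between any of pot1_centre, pot2_centre, pot3_centre, pot4_centre, pot5_centre, globe_centre's own z axis and vertical above 0.7 rad).
It fails at once if the globe or another bystander is moved more than 50 mm (distance of any of globe_centre, tin, jar, mug, tape, block, globe_b from where it was at the start of the episode above 0.05 m).
Of pot3, pot4 only 1 to 2 are there at a start; the rules pass over those that are not, and their reading is None.
At some moment in a run one of brush, pot5 may be knocked a few centimetres aside while the robot is not near it.
It also fails if it takes over 200 s, if anything falls off the work surface, if the arm or the gripper's body presses on something with over 40 N, if the wrist force passes 120 N, or if a joint passes its speed limit or range.

## Working session

There is one attempt and no reset: what is moved stays moved. The work goes in short steps, Python scripts to look and compute and a tool call to move; the robot and the scene stay as the last step left them, time stands still between calls to the robot, and variables do not carry over. Pictures are saved under pics/ and viewed, and the job is handed in when it is done.

Besides the shell and the picture viewer there is one more tool, called after "Emit:" as a command line: name --argument value ..., lists and objects as JSON in quotes. carry_out: Moves the arm, as the interface text tells. Its arguments: {"type":"object","properties":{"rows":{"type":"string"},"newtons":{"type":"number"}},"required":["rows"]}

```bash
mkdir -p pics && cat > h.py <<'E'
import numpy as np, cv2
from workcell import r
from scipy.spatial.transform import Rotation as R
def snap(tag):
    out={}
    for n in ("scene","top"):
        c=r.camera(n); out[n]=c
        cv2.imwrite(f"pics/{tag}_{n}.png",c["image"])
        np.savez(f"pics/{tag}_{n}.npz",image=c["image"],K=c["intrinsics"],T=c["T"])
    return out
def load(tag,n):
    d=np.load(f"pics/{tag}_{n}.npz"); return dict(image=d["image"],intrinsics=d["K"],T=d["T"])
def ray(c,u,v):
    K=np.array(c["intrinsics"]);T=np.array(c["T"])
    p=np.linalg.inv(K)@np.array([u,v,1.]); d=T[:3,:3]@np.array([p[0],-p[1],-p[2]])
    return T[:3,3],d
def onz(c,u,v,z):
    o,d=ray(c,u,v); return o+d*(z-o[2])/d[2]
def proj(c,P):
    K=np.array(c["intrinsics"]);T=np.array(c["T"])
    q=np.linalg.inv(T)@np.append(P,1.); p=K@np.array([q[0],-q[1],-q[2]]); return p[:2]/p[2]
E
python3 - <<'E'
from h import *
o=snap("a")
for n in o: print(n,o[n].keys(),np.round(o[n]["intrinsics"],1).tolist(),np.round(o[n]["T"],3).tolist())
s=r.read_state(); print(s); print(r.grip_depth)
E
```

```text
scene dict_keys(['image', 'intrinsics', 'T']) [[486.9, 0.0, 277.9], [0.0, 486.9, 204.7], [0.0, 0.0, 1.0]] [[-0.168, -0.594, 0.787, 1.681], [0.986, -0.096, 0.138, 0.218], [-0.006, 0.799, 0.601, 0.969], [0.0, 0.0, 0.0, 1.0]]
top dict_keys(['image', 'intrinsics', 'T']) [[412.8, 0.0, 287.7], [0.0, 412.8, 208.3], [0.0, 0.0, 1.0]] [[-0.002, 0.986, -0.164, 0.362], [-1.0, -0.002, 0.002, 0.008], [0.002, 0.164, 0.986, 1.208], [0.0, 0.0, 0.0, 1.0]]
{'t': 0.1, 'qpos': array([-1.42140598e+00,  1.31105820e-01,  1.48919642e+00,  1.77672622e-06,
        1.52299533e+00, -8.53987349e-02]), 'qd': array([ 3.26573880e-04, -1.57209385e-03, -1.90526730e-03, -4.60610278e-05,
        8.40088196e-04,  1.82945735e-03]), 'effort': array([-2.60297247e-04, -5.70950282e+01, -5.01943445e+01, -3.71423357e-04,
        7.99123227e-03,  2.37080934e-05]), 'tcp_pos': array([ 0.13953035, -0.58303113,  0.23032298]), 'tool_rot': array([-0.08283853,  0.70284213, -0.70163714,  0.08280122]), 'wrist_force': array([ 0.30279593, -0.40498323,  0.22051649]), 'moment': array([ 0.01634248, -0.02869565, -0.01301778]), 'finger_gap': 1.0025600087214108}
0.0187
```

View pics/a_scene.png

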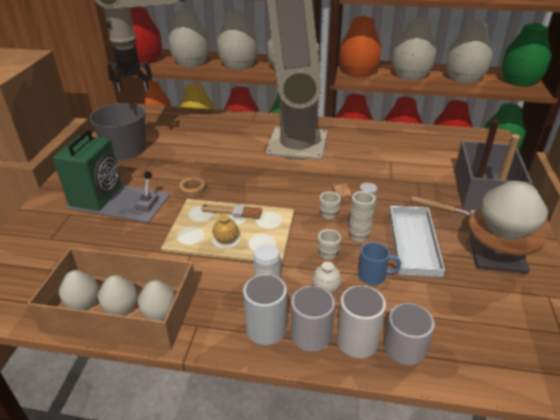

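View pics/a_top.png

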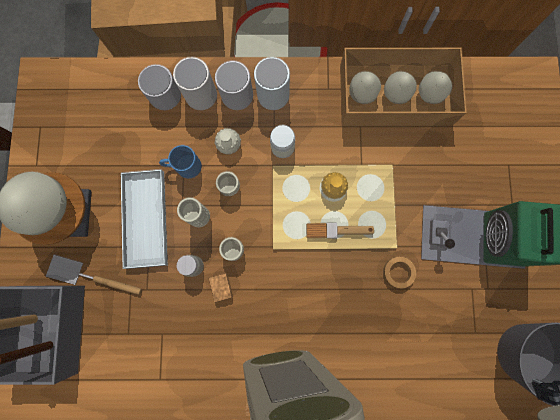

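```bash
python3 - <<'E'
from h import *
s=r.read_state(); print(np.round(R.from_quat(s["tool_rot"]).as_matrix(),3))
E
```

```text
[[-0.973 -0.     0.233]
 [-0.233  0.002 -0.973]
 [-0.    -1.    -0.002]]
```

```bash
python3 - <<'E'
from h import *
a=load("a","scene")["image"];b=load("a","top")["image"]
x=cv2.resize(a[170:300,300:450],None,fx=4,fy=4,interpolation=cv2.INTER_CUBIC)
y=cv2.resize(b[150:310,110:300],None,fx=4,fy=3.7*4/3.7,interpolation=cv2.INTER_CUBIC)[:600]
cv2.imwrite("pics/z1.png",x);cv2.imwrite("pics/z2.png",y)
z=cv2.resize(b[155:260,260:405],None,fx=5,fy=5,interpolation=cv2.INTER_CUBIC)
cv2.imwrite("pics/z3.png",z)
E
```

```text
(no output)
```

View pics/z1.png

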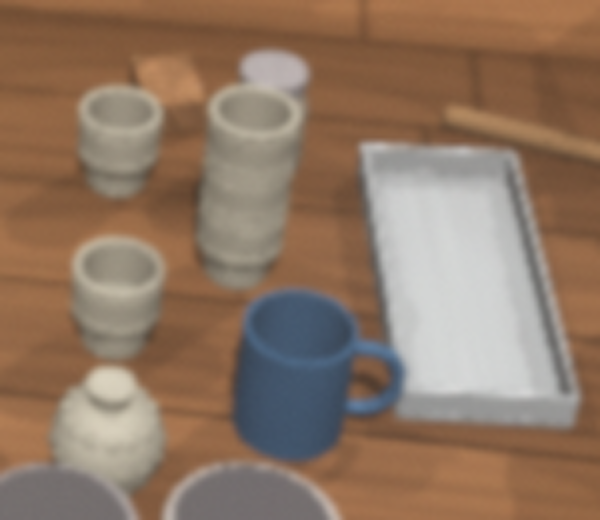

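View pics/z2.png

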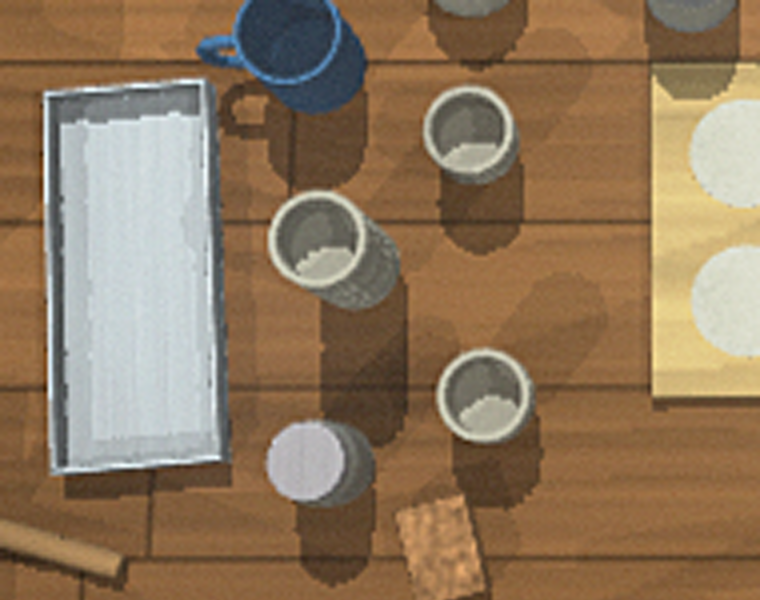

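View pics/z3.png

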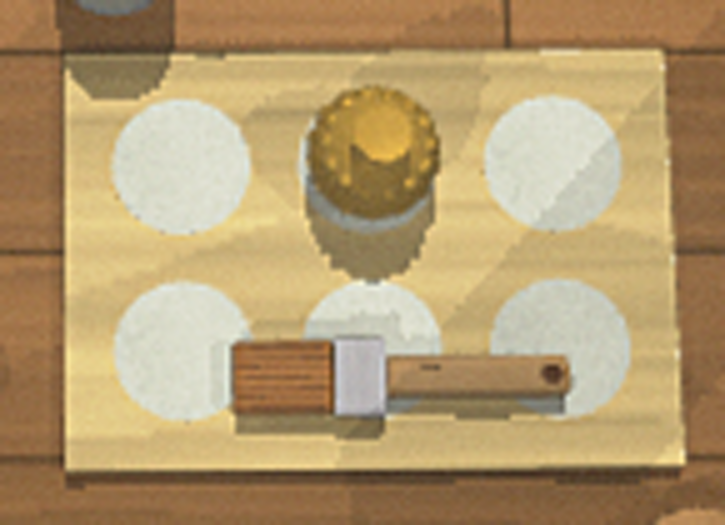

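```bash
cat >> h.py <<'E'
def tri(c1,p1,c2,p2):
    o1,d1=ray(c1,*p1);o2,d2=ray(c2,*p2)
    A=np.stack([d1,-d2],1); t=np.linalg.lstsq(A,o2-o1,rcond=None)[0]
    a=o1+t[0]*d1;b=o2+t[1]*d2; return (a+b)/2, np.linalg.norm(a-b)
E
python3 - <<'E'
from h import *
S=load("a","scene");T=load("a","top")
for n,t,s,z in (("stack",(189,210),(363.75,197.25),.15),("A",(227.25,183.5),(329.5,236.25),.07),("B",(231.3,248.7),(330,198.25),.07)):
    print(n,np.round(tri(T,t,S,s),4) if 0 else [np.round(q,4) for q in tri(T,t,S,s)], "top",np.round(onz(T,*t,z),4),"scene",np.round(onz(S,*s,z),4))
for p in ((181,166),(181,351),(552,163),(560,348),(372,350)):
    print("round",np.round(onz(T,260+p[0]/5,155+p[1]/5,.012),4))
for p in ((64,50),(664,50),(684,468),(66,470)): print("board",np.round(onz(T,260+p[0]/5,155+p[1]/5,.012),4))
for p in ((44,92),(206,80),(230,462),(52,474)): print("tray",np.round(onz(T,110+p[0]/4,150+p[1]/4,.028),4))
# brush top at z ~ .031
for n,p in (("bristle end",(233,376)),("ferrule/handle",(386,379)),("handle end",(570,377))): print(n,np.round(onz(T,260+p[0]/5,155+p[1]/5,.031),4))
b=T["image"];a=S["image"]
cv2.imwrite("pics/z4.png",cv2.resize(b[190:275,410:560],None,fx=5,fy=5,interpolation=cv2.INTER_CUBIC))
cv2.imwrite("pics/z5.png",cv2.resize(a[130:230,40:220],None,fx=4,fy=4,interpolation=cv2.INTER_CUBIC))
E
```

```text
stack [array([0.5337, 0.264 , 0.1487]), np.float64(0.0039)] top [0.5337 0.2617 0.15  ] scene [0.5348 0.2658 0.15  ]
A [array([0.6228, 0.1784, 0.0661]), np.float64(0.0041)] top [0.6222 0.1758 0.07  ] scene [0.6268 0.1806 0.07  ]
B [array([0.4387, 0.164 , 0.0648]), np.float64(0.0052)] top [0.4387 0.1607 0.07  ] scene [0.4451 0.1668 0.07  ]
round [ 0.6208 -0.02    0.012 ]
round [ 0.5105 -0.0194  0.012 ]
round [ 0.6222 -0.2398  0.012 ]
round [ 0.5118 -0.2406  0.012 ]
round [ 0.5109 -0.1308  0.012 ]
board [0.6918 0.0495 0.012 ]
board [ 0.6911 -0.3092  0.012 ]
board [ 0.4418 -0.3098  0.012 ]
board [0.4414 0.0475 0.012 ]
tray [0.664  0.4946 0.028 ]
tray [0.6728 0.3762 0.028 ]
tray [0.3945 0.3459 0.028 ]
tray [0.3863 0.4713 0.028 ]
bristle end [ 0.4937 -0.0487  0.031 ]
ferrule/handle [ 0.4918 -0.1363  0.031 ]
handle end [ 0.4927 -0.2418  0.031 ]
```

View pics/z4.png

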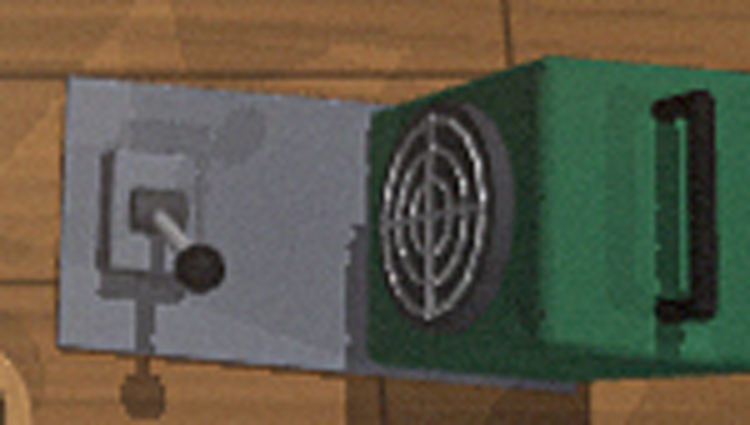

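View pics/z5.png

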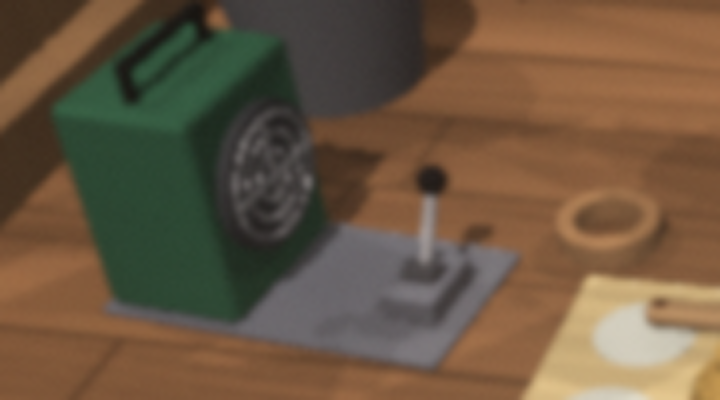

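```bash
cat >> h.py <<'E'
def go(x,y,z,yaw):
    s=r.read_state();M=R.from_quat(s["tool_rot"]).as_matrix()
    d=M.T@(np.array([x,y,z])-s["tcp_pos"])*100
    a=np.radians(yaw);zt=np.array([np.cos(a),np.sin(a),0]);yt=np.array([0,0,-1.]);xt=np.cross(yt,zt)
    N=np.stack([xt,yt,zt],1); rv=R.from_matrix(M.T@N).as_rotvec(degrees=True)
    print("t",round(s["t"],2),"tcp",np.round(s["tcp_pos"],4),"gap",round(s["finger_gap"],3),"F",np.round(s["wrist_force"],1),"q6",round(s["qpos"][5],2))
    print("shift",np.round(d,2),"turn",np.round(rv,1))
E
python3 - <<'E'
from h import *
go(.493,-.154,.12,0)
T=load("a","top");S=load("a","scene")
p=(450,243.6);q=(40+432/4,130+180/4)
print(tri(T,p,S,q), onz(T,*p,.098))
for p in ((158,80),(158,270)): pass
for p in ((68,76),(58,346)): print("plate",onz(T,410+p[0]/5,190+p[1]/5,.005))
for p in ((115,150),(200,155),(190,275)): print("block",onz(T,410+p[0]/5,190+p[1]/5,.031))
E
```

```text
t 0.1 tcp [ 0.1395 -0.583   0.2303] gap 1.003 F [ 0.3 -0.4  0.2] q6 -0.09
shift [-44.36  11.1  -33.48] turn [  0.1 -76.5  -0.1]
(array([ 0.44862854, -0.42825229,  0.09746852]), np.float64(0.004944720012641367)) [ 0.44917275 -0.43064241  0.098     ]
plate [ 0.57019376 -0.39681577  0.005     ]
plate [ 0.4115209  -0.38208986  0.005     ]
block [ 0.52241531 -0.41269915  0.031     ]
block [ 0.51941261 -0.46145604  0.031     ]
block [ 0.45046748 -0.45114888  0.031     ]
```

Emit:
carry_out --rows "-5 0 -4 0 -8 0 6; -11 0 -8 0 -16 0 6; -17 0 -12 0 -25 0 6; -22 1 -16 0 -34 0 6; -27 3 -20 0 -43 0 6; -32 5 -24 0 -51 0 6; -36 7 -27 0 -60 0 6; -40 9 -30 0 -68 0 6; -44.4 11 -33.5 0 -76.5 0 6; -44.4 11 -33.5 0 -76.5 0 6" --newtons 20

```text
t: 1.35
tcp_pos: [0.4935, -0.1501, 0.1186]
tool_rot: [-0.501, 0.501, -0.497, 0.501]
wrist_force: [-0.9, -0.2, 0.7]
finger_gap: 0.699
```

```bash
python3 - <<'E'
from h import *
go(.493,-.154,.017,0)
o=snap("b")
b=o["top"]["image"];a=o["scene"]["image"]
cv2.imwrite("pics/z6.png",np.hstack([cv2.resize(b[140:280,240:420],None,fx=2.2,fy=2.2),cv2.resize(a[140:280,130:310],None,fx=2.2,fy=2.2)]))
E
```

```text
t 1.35 tcp [ 0.4935 -0.1501  0.1186] gap 0.699 F [-0.9 -0.2  0.7] q6 -0.4
shift [ 0.43 10.16 -0.02] turn [ 0.2  0.3 -0.2]
```

View pics/z6.png

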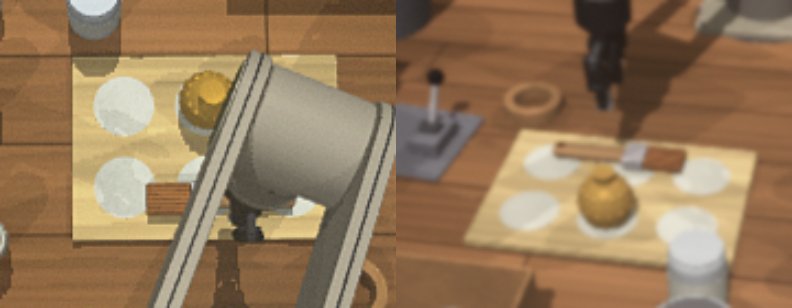

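The picture shows the gripper over the handle (top, near px (350,240)), and the brush has not moved.

Emit:
carry_out --rows "0.1 2 0 0 0 0 5; 0.2 5 0 0 0 0 5; 0.4 7.5 0 0 0 0 5; 0.4 9 0 0 0 0 5; 0.4 10 0 0 0 0 5; 0.4 10.1 0 0 0 0 5; 0.4 10.1 0 0 0 0 1.5; 0.4 10.1 0 0 0 0 1.5; 0.4 10.1 0 0 0 0 1.5; 0.4 10.1 0 0 0 0 1.5" --newtons 30

```text
t: 2.7
tcp_pos: [0.4939, -0.1565, 0.02]
tool_rot: [-0.5, 0.5, -0.499, 0.5]
wrist_force: [-1.1, -0.1, 5.5]
finger_gap: 0.27
```

Emit:
carry_out --rows "0 0 0 0 0 0 1.5; 0 0 0 0 0 0 1.5; 0 -0.5 0 0 0 0 1.5; 0 -1.5 0 0 0 0 1.5; 0 -3 0 0 0 0 1.5; 0 -6 0 0 0 0 1.5; 0 -9 0 0 0 0 1.5; 0 -11 0 0 0 0 1.5; 0 -12 0 0 0 0 1.5; 0 -12 0 0 0 0 1.5"

```text
t: 3.95
tcp_pos: [0.4944, -0.1569, 0.141]
tool_rot: [-0.5, 0.5, -0.5, 0.501]
wrist_force: [0.4, 0.0, -1.3]
finger_gap: 0.276
```

```bash
python3 - <<'E'
from h import *
go(.529,.422,.13,95.5)
o=snap("c")
b=o["top"]["image"];a=o["scene"]["image"]
cv2.imwrite("pics/z7.png",np.hstack([cv2.resize(b[140:280,240:420],None,fx=2.2,fy=2.2),cv2.resize(a[140:280,130:310],None,fx=2.2,fy=2.2)]))
E
```

```text
t 3.95 tcp [ 0.4944 -0.1569  0.141 ] gap 0.276 F [ 0.4  0.  -1.3] q6 -0.41
shift [-57.89   1.15   3.5 ] turn [ -0.1 -95.5   0. ]
```

View pics/z7.png

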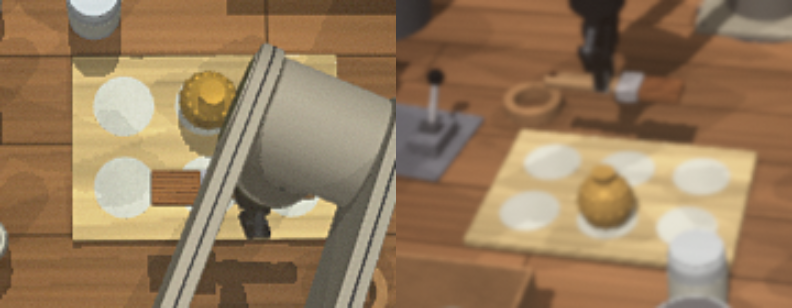

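The brush hangs level in the fingers and the board is clear. Next I raise it over the stack and carry it to the tray.

Emit:
carry_out --rows "0 -3 0 0 0 0 1.5; -2 -6 0 0 -4 0 1.5; -5 -9 0 0 -10 0 1.5; -9 -10 0 0 -18 0 1.5; -13 -10 1 0 -26 0 1.5; -17.5 -10 1 0 -35 0 1.5; -22 -10 2 0 -44 0 1.5; -26 -10 2 0 -52 0 1.5; -29 -10 2 0 -58 0 1.5; -30 -10 2 0 -60 0 1.5"

```text
t: 5.3
tcp_pos: [0.5125, 0.1448, 0.2383]
tool_rot: [-0.683, 0.183, -0.18, 0.684]
wrist_force: [-0.4, -1.0, -1.0]
finger_gap: 0.274
```

```bash
python3 - <<'E'
from h import *
go(.529,.422,.24,95.5)
E
```

```text
t 5.3 tcp [0.5125 0.1448 0.2383] gap 0.274 F [-0.4 -1.  -1. ] q6 -0.87
shift [-12.33  -0.12  24.89] turn [ -0.1 -35.3  -0.2]
```

Emit:
carry_out --rows "-2 0 3 0 -5 0 1.5; -3.5 0 7 0 -10 0 1.5; -5.5 0 11 0 -16 0 1.5; -7.5 0 15 0 -22 0 1.5; -9.5 0 19 0 -27 0 1.5; -11 0 22.5 0 -32 0 1.5; -12.3 0 24.5 0 -35.3 0 1.5; -12.3 0 24.9 0 -35.3 0 1.5; -12.3 3 24.9 0 -35.3 0 1.5; -12.3 8 24.9 0 -35.3 0 1.5"

```text
t: 6.55
tcp_pos: [0.5311, 0.4217, 0.1602]
tool_rot: [-0.705, -0.033, 0.033, 0.708]
wrist_force: [-0.0, -0.4, -1.5]
finger_gap: 0.271
```

```bash
python3 - <<'E'
from h import *
go(.529,.422,.014,95.5)
o=snap("d")
b=o["top"]["image"];a=o["scene"]["image"]
cv2.imwrite("pics/z8.png",np.hstack([cv2.resize(b[140:300,100:280],None,fx=2.2,fy=2.2),cv2.resize(a[140:300,300:480],None,fx=2.2,fy=2.2)]))
E
```

```text
t 6.55 tcp [0.5311 0.4217 0.1602] gap 0.271 F [-0.  -0.4 -1.5] q6 -1.07
shift [-0.22 14.62 -0.  ] turn [-0.2 -0.1  0. ]
```

View pics/z8.png

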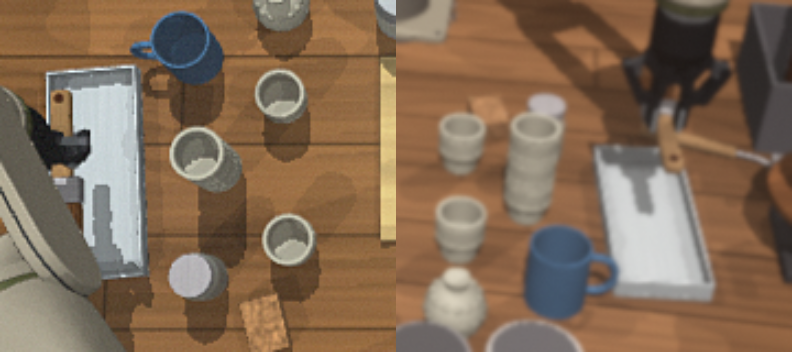

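Emit:
carry_out --rows "0 4 0 0 0 0 1.5; -0.2 8 0 0 0 0 1.5; -0.2 11 0 0 0 0 1.5; -0.2 13 0 0 0 0 1.5; -0.2 14 0 0 0 0 1.5; -0.2 14.5 0 0 0 0 1.5; -0.2 14.7 0 0 0 0 1.5; -0.2 14.7 0 0 0 0 1.5; -0.2 14.7 0 0 0 0 4; -0.2 14.7 0 0 0 0 4"

```text
t: 7.9
tcp_pos: [0.5229, 0.4177, 0.0055]
tool_rot: [0.708, 0.029, -0.038, -0.705]
wrist_force: [-0.6, -0.3, 0.3]
finger_gap: 0.47
```

Emit:
carry_out --rows "0 0 0 0 0 0 4; 0 0 0 0 0 0 4; 0 -1 0 0 0 0 4; 0 -4 0 0 0 0 4; 0 -9 0 0 0 0 6; 0 -14 0 0 0 0 8; 0 -19 0 0 0 0 8; 0 -22 0 0 0 0 8; 0 -22 0 0 0 0 8"

```text
t: 9.02
tcp_pos: [0.5272, 0.4198, 0.2304]
tool_rot: [-0.706, -0.031, 0.035, 0.706]
wrist_force: [-0.1, 0.5, -0.4]
finger_gap: 0.934
```

```bash
python3 - <<'E'
from h import *
go(.534,.262,.22,0)
go(.534,.262,.22,90)
o=snap("e")
b=o["top"]["image"];a=o["scene"]["image"]
cv2.imwrite("pics/z9.png",np.hstack([cv2.resize(b[140:300,100:280],None,fx=2.2,fy=2.2),cv2.resize(a[140:300,300:480],None,fx=2.2,fy=2.2)]))
E
```

```text
t 9.03 tcp [0.5272 0.4198 0.2304] gap 0.934 F [-0.1  0.5 -0.4] q6 -1.07
shift [ -0.8    1.04 -15.77] turn [ 0.3 95.4 -0.3]
t 9.03 tcp [0.5272 0.4198 0.2304] gap 0.934 F [-0.1  0.5 -0.4] q6 -1.07
shift [ -0.8    1.04 -15.77] turn [-0.   5.4 -0.3]
```

View pics/z9.png

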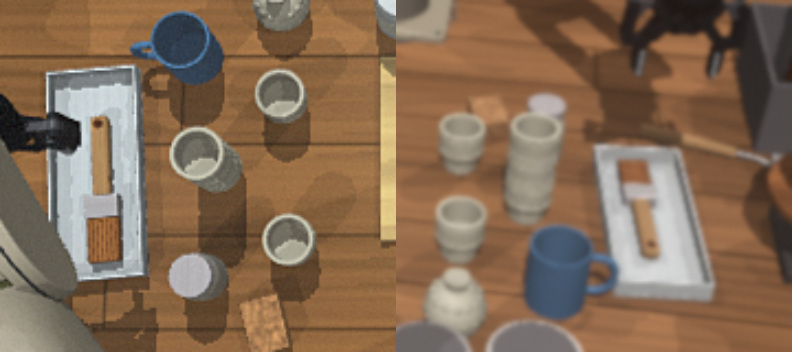

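```bash
python3 - <<'E'
from h import *
T=load("e","top");S=load("e","scene")
go(.534,.262,.22,90)
# brush grip check & pot rims by contour in top
for c,tag in ((T,"top"),(S,"scene")):
    hsv=cv2.cvtColor(c["image"],cv2.COLOR_BGR2HSV)
    print(tag,[c["image"][v,u].tolist() for u,v in ((178,212),(227,172),(190,190))])
E
```

```text
t 9.12 tcp [0.5255 0.4186 0.2254] gap 0.935 F [-1.  -0.4 -0.4] q6 -1.07
shift [ -0.61   0.59 -15.67] turn [ 0.2  5.4 -0.7]
top [[190, 208, 211], [190, 205, 207], [46, 74, 99]]
scene [[77, 114, 157], [56, 85, 123], [90, 132, 180]]
```

```bash
python3 - <<'E'
from h import *
T=load("e","top");S=load("e","scene")
h=lambda c,x,y,ox,oy,z: np.round(onz(c,ox+x/2.2,oy+y/2.2,z),4)
print("top handle end",h(T,98,116,100,140,.023),"ferr",h(T,102,195,100,140,.023),"bristle",h(T,104,263,100,140,.024))
print("scene handle end",h(S,652-396,257,300,140,.023),"ferr",h(S,641-396,203,300,140,.023),"brist",h(S,632-396,162,300,140,.024))
E
```

```text
top handle end [0.6057 0.4241 0.023 ] ferr [0.5001 0.4131 0.023 ] bristle [0.4115 0.4054 0.024 ]
scene handle end [0.6211 0.4278 0.023 ] ferr [0.514 0.419 0.023] brist [0.4249 0.4105 0.024 ]
```

The top view shows the brush flat in the tray at about px (146,208). Next I move over the stack.

Emit:
carry_out --rows "-0.3 0 -3 0 1 0 8.5; -0.5 0 -7 0 2 0 8.5; -0.6 0 -11 0 3 0 8.5; -0.6 0 -14 0 5 0 8.5; -0.6 0 -15.5 0 5.4 0 8.5; -0.6 0 -15.6 0.2 5.4 -0.7 8.5; -0.6 0 -15.6 0.2 5.4 -0.7 8.5; -0.6 0 -15.6 0.2 5.4 -0.7 8.5" --newtons 20

```text
t: 10.12
tcp_pos: [0.5338, 0.2637, 0.2258]
tool_rot: [0.707, 0.0, -0.0, -0.707]
wrist_force: [0.1, -0.0, 0.0]
finger_gap: 0.996
```

```bash
python3 - <<'E'
from h import *
go(.535,.2635,.108,90)
o=snap("f")
b=o["top"]["image"];a=o["scene"]["image"]
cv2.imwrite("pics/z10.png",np.hstack([cv2.resize(b[140:300,100:280],None,fx=2.2,fy=2.2),cv2.resize(a[100:260,270:450],None,fx=2.2,fy=2.2)]))
go(.535,.2635,.108,90)
E
```

```text
t 10.12 tcp [0.5338 0.2637 0.2258] gap 0.996 F [ 0.1 -0.   0. ] q6 -1.2
shift [ 0.12 11.78 -0.02] turn [ 0.   0.1 -0. ]
t 10.22 tcp [0.5339 0.2635 0.2259] gap 0.997 F [ 1.   0.3 -0.3] q6 -1.2
shift [ 0.11 11.79 -0.  ] turn [ 0.  0. -0.]
```

View pics/z10.png

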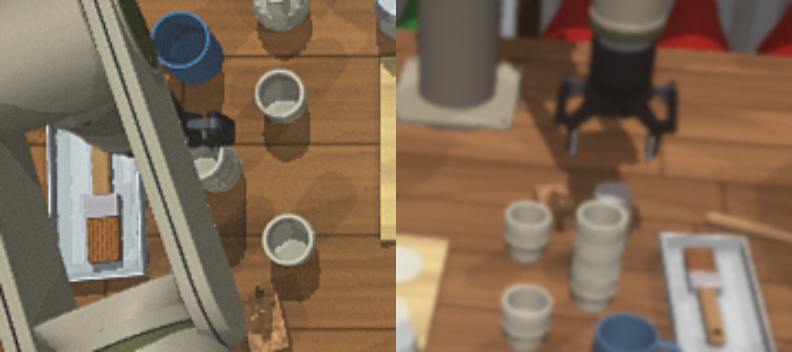

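```bash
python3 - <<'E'
from h import *
S=load("f","scene")
for y in (.2635-.043,.2635,.2635+.043): print(proj(S,np.array([.5339,y,.238])))
print(proj(S,np.array([.534,.2635,.15])))
E
```

```text
[350.35837123 169.70780458]
[366.13022571 171.06114475]
[382.04249771 172.42653377]
[362.95205892 197.01130052]
```

Emit:
carry_out --rows "0 2 -0.1 0 0 0 8.5; 0.1 5 -0.2 0 0 0 8.5; 0.1 8 -0.2 0 0 0 8.5; 0.1 10 -0.2 0 0 0 8.5; 0.1 11 -0.2 0 0 0 8.5; 0.1 11.5 -0.2 0 0 0 8.5; 0.1 11.7 -0.2 0 0 0 8.5; 0.1 11.7 -0.2 0 0 0 8.5; 0.1 11.7 -0.2 0 0 0 8.5"

```text
t: 11.35
tcp_pos: [0.5354, 0.2617, 0.1097]
tool_rot: [-0.707, -0.001, -0.0, 0.707]
wrist_force: [-0.0, 0.2, 0.5]
finger_gap: 0.997
```

```bash
python3 - <<'E'
from h import *
o=snap("g")
go(.534,.261,.108,90)
a=o["scene"]["image"]
cv2.imwrite("pics/z11.png",cv2.resize(a[130:270,290:450],None,fx=4,fy=4,interpolation=cv2.INTER_CUBIC))
E
```

```text
t 11.45 tcp [0.5352 0.2616 0.1094] gap 0.996 F [-0.2 -0.1 -0.9] q6 -1.2
shift [-0.12  0.14 -0.06] turn [-0.  0.  0.]
```

View pics/z11.png

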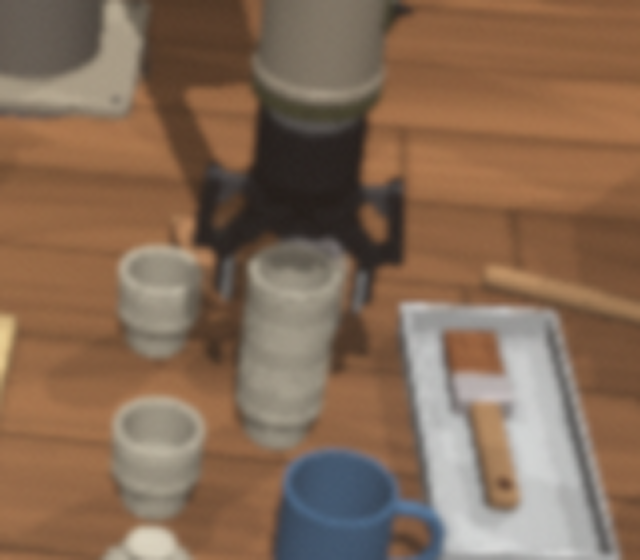

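Both fingers straddle the top pot evenly (zoom columns 222 and 363, rim centre 296). Closing now.

Emit:
carry_out --rows "0 0 0 0 0 0 7.4; 0 0 0 0 0 0 7; 0 0 0 0 0 0 6.6; 0 0 0 0 0 0 6.2; 0 0 0 0 0 0 5.5; 0 0 0 0 0 0 5; 0 0 0 0 0 0 5; 0 0 0 0 0 0 5" --newtons 20

```text
t: 12.45
tcp_pos: [0.5354, 0.2617, 0.1096]
tool_rot: [-0.707, -0.001, -0.0, 0.707]
wrist_force: [0.1, -0.3, 2.2]
finger_gap: 0.75
```

Emit:
carry_out --rows "0 -0.4 0 0 0 0 5; 0 -0.9 0 0 0 0 5; 0 -1.5 0 0 0 0 5; 0 -2.2 0 0 0 0 5; 0 -3 0 0 0 0 5; 0 -4 0 0 0 0 5; 0 -5 0 0 0 0 5; 0 -5.5 0 0 0 0 5; 0 -5.5 0 0 0 0 5; 0 -5.5 0 0 0 0 5"

```text
t: 13.7
tcp_pos: [0.5351, 0.2615, 0.1642]
tool_rot: [0.707, 0.0, -0.0, -0.707]
wrist_force: [-0.5, -0.3, -0.8]
finger_gap: 0.754
```

```bash
python3 - <<'E'
from h import *
o=snap("h")
go(.623,-.239,.17,90)
a=o["scene"]["image"]
cv2.imwrite("pics/z12.png",cv2.resize(a[110:270,290:450],None,fx=3.5,fy=3.5,interpolation=cv2.INTER_CUBIC))
E
```

```text
t 13.8 tcp [0.535  0.2615 0.164 ] gap 0.75 F [ 0.6 -0.  -1.3] q6 -1.2
shift [  8.76  -0.59 -50.06] turn [0. 0. 0.]
```

View pics/z12.png

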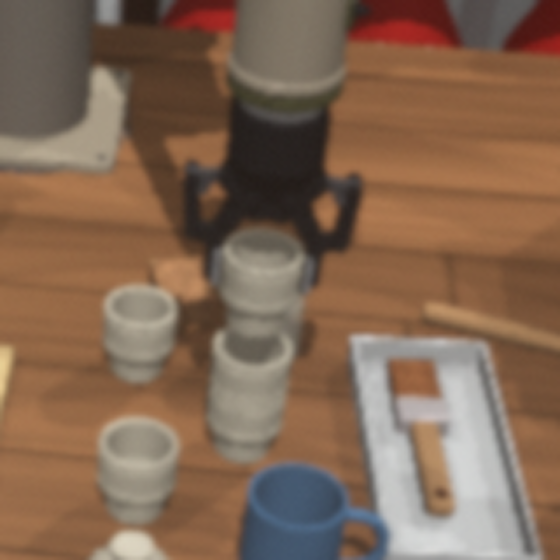

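Emit:
carry_out --rows "0.3 0 -1.5 0 0 0 5; 0.8 -0.3 -4 0 0 0 5; 1.5 -0.6 -7.5 0 0 0 5; 2.2 -0.6 -11.5 0 0 0 5; 3 -0.6 -15.5 0 0 0 5; 3.8 -0.6 -19.5 0 0 0 5; 4.5 -0.6 -23.5 0 0 0 5; 5.2 -0.6 -27.5 0 0 0 5; 6 -0.6 -31.5 0 0 0 5; 6.8 -0.6 -35.5 0 0 0 5"

```text
t: 15.05
tcp_pos: [0.6029, -0.0958, 0.1699]
tool_rot: [0.707, 0.0, -0.0, -0.707]
wrist_force: [0.8, -0.1, -1.5]
finger_gap: 0.748
```

```bash
python3 - <<'E'
from h import *
go(.623,-.239,.17,90)
E
```

```text
t 15.05 tcp [ 0.6029 -0.0958  0.1699] gap 0.748 F [ 0.8 -0.1 -1.5] q6 -1.81
shift [ 2.000e+00 -1.000e-02 -1.432e+01] turn [ 0.  0. -0.]
```

Emit:
carry_out --rows "0.5 0 -3.5 0 0 0 5; 1 0 -7 0 0 0 5; 1.4 0 -10 0 0 0 5; 1.8 0 -12.5 0 0 0 5; 2 0 -14 0 0 0 5; 2 0 -14.3 0 0 0 5; 2 0 -14.3 0 0 0 5; 2 3 -14.3 0 0 0 5; 2 5 -14.3 0 0 0 5; 2 6 -14.3 0 0 0 5"

```text
t: 16.3
tcp_pos: [0.6221, -0.2376, 0.1079]
tool_rot: [-0.707, 0.001, 0.001, 0.707]
wrist_force: [0.3, 0.0, -1.7]
finger_gap: 0.746
```

```bash
python3 - <<'E'
from h import *
o=snap("i")
go(.623,-.239,.042,90)
a=o["scene"]["image"]
cv2.imwrite("pics/z13.png",np.hstack([cv2.resize(a[130:270,140:320],None,fx=2.2,fy=2.2,interpolation=cv2.INTER_CUBIC),cv2.resize(o["top"]["image"][140:280,240:420],None,fx=2.2,fy=2.2)]))
E
```

```text
t 16.4 tcp [ 0.6221 -0.238   0.1083] gap 0.751 F [ 0.2  0.3 -0.8] q6 -2.01
shift [ 0.1   6.63 -0.11] turn [-0.1  0.  -0.2]
```

View pics/z13.png

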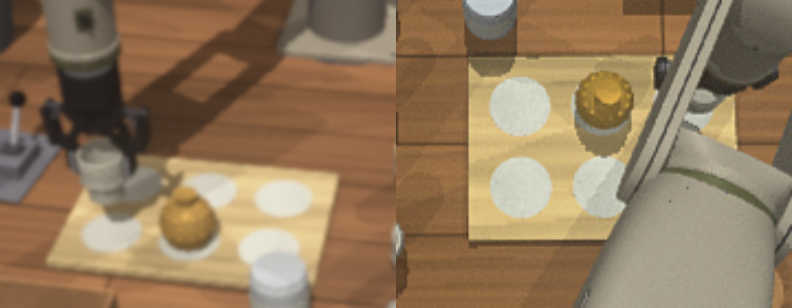

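Emit:
carry_out --rows "0 1.2 0 0 0 0 5; 0.1 2.6 -0.1 0 0 0 5; 0.1 4 -0.1 0 0 0 5; 0.1 5 -0.1 0 0 0 5; 0.1 5.6 -0.1 0 0 0 5; 0.1 6 -0.1 0 0 0 5; 0.1 6.2 -0.1 0 0 0 5; 0.1 6.4 -0.1 0 0 0 5; 0.1 6.4 -0.1 0 0 0 5"

```text
t: 17.52
tcp_pos: [0.623, -0.2389, 0.0444]
tool_rot: [-0.707, 0.001, 0.001, 0.707]
wrist_force: [0.2, 0.0, -1.9]
finger_gap: 0.749
```

```bash
python3 - <<'E'
from h import *
for i in range(3):
    r.camera("top"); s=r.read_state(); print(s["tcp_pos"],s["wrist_force"])
E
```

```text
[ 0.62304951 -0.23894563  0.04444036] [-0.54021901  0.68538429 -1.10451195]
[ 0.62313987 -0.23896072  0.0445287 ] [ 1.03646333  0.40202528 -0.90633009]
[ 0.62311642 -0.23897012  0.04453073] [-0.30293195 -0.09547108 -1.95929994]
```

Still hanging (−1.5 N), so I go down 1 mm at a time.

Emit:
carry_out --rows "0 0.1 0 0 0 0 5; 0 0.2 0 0 0 0 5; 0 0.25 0 0 0 0 5; 0 0.25 0 0 0 0 5; 0 0.25 0 0 0 0 5"

```text
t: 18.3
tcp_pos: [0.6231, -0.239, 0.042]
tool_rot: [-0.707, 0.0, 0.001, 0.707]
wrist_force: [-0.1, 0.2, -1.6]
finger_gap: 0.748
```

Emit:
carry_out --rows "0 0.1 0 0 0 0 5; 0 0.1 0 0 0 0 5; 0 0.1 0 0 0 0 5"

```text
t: 18.68
tcp_pos: [0.6234, -0.2391, 0.0417]
tool_rot: [-0.707, 0.0, 0.001, 0.707]
wrist_force: [-2.5, 1.3, 6.2]
finger_gap: 0.755
```

Emit:
carry_out --rows "0 0.1 0 0 0 0 5; 0 0.1 0 0 0 0 5; 0 0.1 0 0 0 0 5"

```text
t: 19.05
tcp_pos: [0.6235, -0.239, 0.0417]
tool_rot: [-0.707, 0.0, 0.001, 0.707]
wrist_force: [-4.8, 1.9, 8.2]
finger_gap: 0.748
```

Contact at TCP z 0.0417. I ease off by 1 mm and open.

Emit:
carry_out --rows "0 -0.1 0 0 0 0 5; 0 -0.1 0 0 0 0 6.6; 0 -0.1 0 0 0 0 7; 0 -0.1 0 0 0 0 7.4; 0 -0.1 0 0 0 0 7.5; 0 -0.1 0 0 0 0 7.5; 0 -1.5 0 0 0 0 7.5; 0 -4 0 0 0 0 7.5; 0 -8 0 0 0 0 8; 0 -11 0 0 0 0 8"

```text
t: 20.3
tcp_pos: [0.6244, -0.2394, 0.155]
tool_rot: [0.707, 0.001, -0.0, -0.707]
wrist_force: [-0.1, -0.2, 0.7]
finger_gap: 0.935
```

```bash
python3 - <<'E'
from h import *
o=snap("j")
go(.535,.261,.17,90)
a=o["scene"]["image"]
cv2.imwrite("pics/z14.png",np.hstack([cv2.resize(a[130:270,140:320],None,fx=2.2,fy=2.2,interpolation=cv2.INTER_CUBIC),cv2.resize(o["top"]["image"][140:280,240:420],None,fx=2.2,fy=2.2)]))
E
```

```text
t 20.4 tcp [ 0.6265 -0.2404  0.1585] gap 0.939 F [0.4 0.5 1.1] q6 -2.01
shift [-9.09 -1.4  50.15] turn [0.2 0.1 0.4]
```

View pics/z14.png

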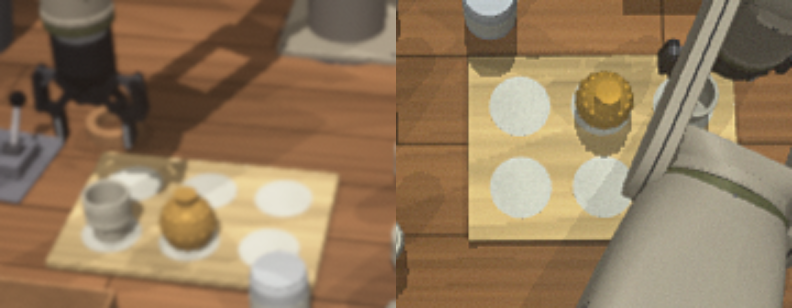

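Pot 3 stands upright on its round (scene px about (190,226)). Back to the stack for pot 2.

Emit:
carry_out --rows "-0.5 -1 3 0 0 0 8.5; -1.3 -1.4 8 0 0 0 8.5; -2.2 -1.4 13 0 0 0 8.5; -3.2 -1.4 18 0 0 0 8.5; -4.2 -1.4 23 0 0 0 8.5; -5.2 -1.4 28 0 0 0 8.5; -6 -1.4 33 0 0 0 8.5; -7 -1.4 38 0 0 0 8.5; -8 -1.4 43 0 0 0 8.5; -9 -1.4 47 0 0 0 8.5"

```text
t: 21.65
tcp_pos: [0.5352, 0.2315, 0.1702]
tool_rot: [0.708, 0.003, 0.002, -0.706]
wrist_force: [0.8, -0.3, -1.0]
finger_gap: 0.995
```

Emit:
carry_out --rows "0 0 2 0 0 0 8.5; 0 0 3 0 0 0 8.5; 0 0 3 0 0 0 8.5; 0 0 3 0 0 0 8.5"

```text
t: 22.15
tcp_pos: [0.5356, 0.2603, 0.17]
tool_rot: [0.708, 0.003, 0.002, -0.706]
wrist_force: [-0.2, 0.7, 0.3]
finger_gap: 0.993
```

```bash
python3 - <<'E'
from h import *
o=snap("k")
go(.534,.261,.069,90)
a=o["scene"]["image"]
cv2.imwrite("pics/z15.png",cv2.resize(a[110:270,290:450],None,fx=3.5,fy=3.5,interpolation=cv2.INTER_CUBIC))
E
```

```text
t 22.25 tcp [0.5355 0.2603 0.1701] gap 0.994 F [-0.5  0.1  0.2] q6 -1.2
shift [-0.22 10.11  0.11] turn [0.2 0.  0.4]
```

View pics/z15.png

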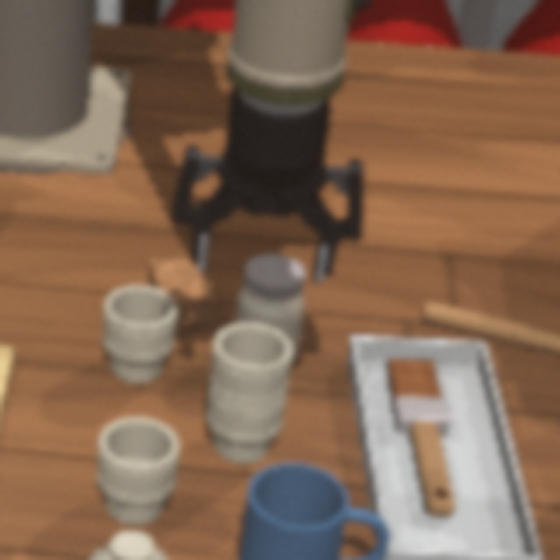

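Emit:
carry_out --rows "-0.1 2 0.1 0 0 0.2 8.5; -0.2 4.5 0.1 0.2 0 0.4 8.5; -0.2 7 0.1 0.2 0 0.4 8.5; -0.2 9 0.1 0.2 0 0.4 8.5; -0.2 9.8 0.1 0.2 0 0.4 8.5; -0.2 10.1 0.1 0.2 0 0.4 8.5; -0.2 10.1 0.1 0.2 0 0.4 8.5; -0.2 10.1 0.1 0.2 0 0.4 8.5; -0.2 10.1 0.1 0.2 0 0.4 7.4; -0.2 10.1 0.1 0.2 0 0.4 7" --newtons 20

```text
t: 23.5
tcp_pos: [0.5345, 0.2611, 0.0695]
tool_rot: [-0.707, -0.0, -0.0, 0.707]
wrist_force: [0.4, 0.1, 1.8]
finger_gap: 0.82
```

Emit:
carry_out --rows "0 0 0 0 0 0 6.8; 0 0 0 0 0 0 6.4; 0 0 0 0 0 0 6; 0 0 0 0 0 0 5.5; 0 0 0 0 0 0 5; 0 0 0 0 0 0 5; 0 0 0 0 0 0 5"

```text
t: 24.38
tcp_pos: [0.5347, 0.2611, 0.0698]
tool_rot: [-0.707, -0.0, -0.0, 0.707]
wrist_force: [0.0, -0.1, 4.7]
finger_gap: 0.76
```

Emit:
carry_out --rows "0 -0.4 0 0 0 0 5; 0 -0.9 0 0 0 0 5; 0 -1.5 0 0 0 0 5; 0 -2.2 0 0 0 0 5; 0 -3 0 0 0 0 5; 0 -4 0 0 0 0 5; 0 -5.5 0 0 0 0 5; 0 -7.5 0 0 0 0 5; 0 -9 0 0 0 0 5; 0 -9 0 0 0 0 5"

```text
t: 25.62
tcp_pos: [0.5359, 0.2616, 0.1623]
tool_rot: [-0.707, -0.002, -0.002, 0.708]
wrist_force: [0.9, -0.4, -1.4]
finger_gap: 0.766
```

```bash
python3 - <<'E'
from h import *
o=snap("l")
go(.622,-.018,.16,90)
a=o["scene"]["image"]
cv2.imwrite("pics/z16.png",cv2.resize(a[110:270,290:450],None,fx=3.5,fy=3.5,interpolation=cv2.INTER_CUBIC))
E
```

```text
t 25.73 tcp [0.5346 0.2611 0.1598] gap 0.765 F [ 0.3 -0.3 -2.2] q6 -1.2
shift [ 8.730e+00 -2.000e-02 -2.791e+01] turn [-0.   0.   0.1]
```

View pics/z16.png

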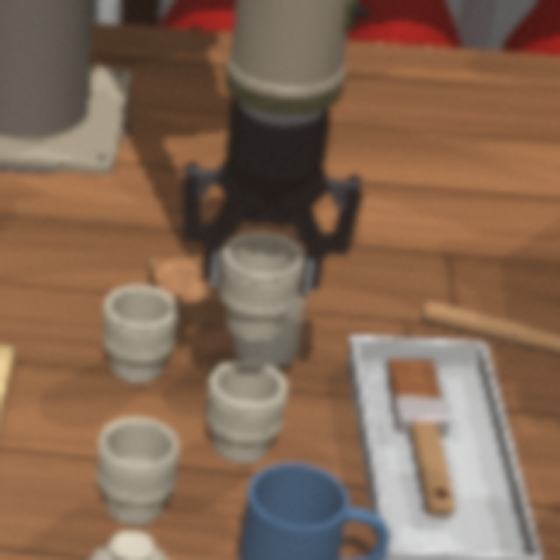

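Emit:
carry_out --rows "0.4 0 -1.5 0 0 0 5; 1.2 0 -4 0 0 0 5; 2.3 0 -7.5 0 0 0 5; 3.5 0 -11.5 0 0 0 5; 4.8 0 -15.5 0 0 0 5; 6 0 -19.5 0 0 0 5; 7.2 0 -23 0 0 0 5; 8.2 0 -26 0 0 0 5; 8.7 0 -27.5 0 0 0 5; 8.7 0 -27.9 0 0 0 5"

```text
t: 26.98
tcp_pos: [0.6214, -0.0189, 0.1592]
tool_rot: [-0.707, 0.0, -0.0, 0.707]
wrist_force: [0.7, 1.1, -1.3]
finger_gap: 0.765
```

Emit:
carry_out --rows "0 0 0 0 0 0 5; 0 2 0 0 0 0 5; 0 4 0 0 0 0 5; 0 6 0 0 0 0 5; 0 8 0 0 0 0 5; 0 9 0 0 0 0 5; 0 9 0 0 0 0 5; 0 9 0 0 0 0 5"

```text
t: 27.98
tcp_pos: [0.6221, -0.0189, 0.0701]
tool_rot: [-0.707, -0.0, -0.001, 0.707]
wrist_force: [0.1, -0.3, -1.4]
finger_gap: 0.768
```

```bash
python3 - <<'E'
from h import *
o=snap("m")
go(.622,-.018,.042,90)
a=o["scene"]["image"]
cv2.imwrite("pics/z17.png",np.hstack([cv2.resize(a[130:290,140:320],None,fx=2.2,fy=2.2,interpolation=cv2.INTER_CUBIC),cv2.resize(o["top"]["image"][140:300,240:420],None,fx=2.2,fy=2.2)]))
E
```

```text
t 28.07 tcp [ 0.6223 -0.019   0.0704] gap 0.761 F [-1.1 -0.  -0.8] q6 -1.68
shift [-0.03  2.84  0.09] turn [-0.  -0.1  0.1]
```

View pics/z17.png

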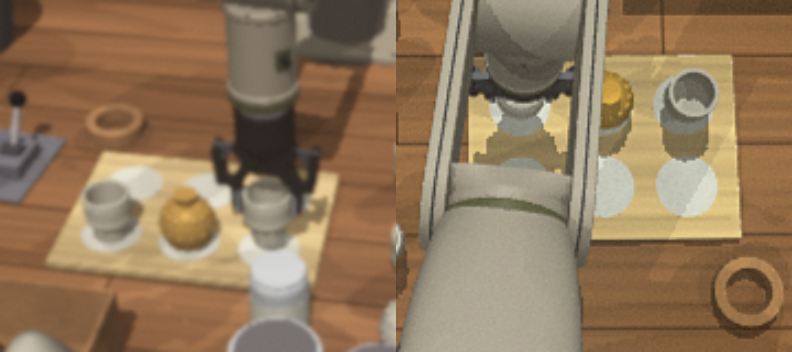

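Emit:
carry_out --rows "0 0.8 0.1 0 0 0 5; 0 1.6 0.1 0 0 0 5; 0 2.2 0.1 0 0 0 5; 0 2.5 0.1 0 0 0 5; 0 2.7 0.1 0 0 0 5; 0 2.8 0.1 0 0 0 5; 0 2.85 0.1 0 0 0 5; 0 2.85 0.1 0 0 0 5; 0 2.85 0.1 0 0 0 5"

```text
t: 29.2
tcp_pos: [0.6225, -0.0179, 0.0421]
tool_rot: [-0.707, -0.0, -0.001, 0.707]
wrist_force: [0.2, 0.5, -1.2]
finger_gap: 0.766
```

```bash
python3 - <<'E'
from h import *
T=load("m","top")
print(onz(T,375,182.7,.082))
for i in range(2):
    r.camera("top"); s=r.read_state(); print(s["tcp_pos"],s["wrist_force"])
E
```

```text
[ 0.62092895 -0.23863712  0.082     ]
[ 0.62237737 -0.01795125  0.04198275] [-0.51218611  0.03030443 -1.77674988]
[ 0.6224034  -0.01793037  0.04198949] [-0.24999118 -0.12147022 -0.88744611]
```

Emit:
carry_out --rows "0 0.1 0 0 0 0 5; 0 0.1 0 0 0 0 5; 0 0.1 0 0 0 0 5"

```text
t: 29.68
tcp_pos: [0.6228, -0.0179, 0.0419]
tool_rot: [-0.707, -0.001, -0.001, 0.707]
wrist_force: [-3.0, 0.3, 5.7]
finger_gap: 0.761
```

Touched down (5.7 N). Release and rise.

Emit:
carry_out --rows "0 0 0 0 0 0 5; 0 0 0 0 0 0 6.6; 0 0 0 0 0 0 7; 0 0 0 0 0 0 7.4; 0 0 0 0 0 0 7.4; 0 0 0 0 0 0 7.4; 0 -1.5 0 0 0 0 7.4; 0 -4 0 0 0 0 7.4; 0 -8 0 0 0 0 8; 0 -12 0 0 0 0 8"

```text
t: 30.92
tcp_pos: [0.6224, -0.018, 0.1642]
tool_rot: [-0.707, -0.001, -0.002, 0.707]
wrist_force: [0.1, -0.1, 0.0]
finger_gap: 0.937
```

```bash
python3 - <<'E'
from h import *
o=snap("n")
go(.534,.261,.15,90)
a=o["scene"]["image"]
cv2.imwrite("pics/z18.png",np.hstack([cv2.resize(a[130:290,140:320],None,fx=2.2,fy=2.2,interpolation=cv2.INTER_CUBIC),cv2.resize(a[130:290,270:450],None,fx=2.2,fy=2.2)]))
E
```

```text
t 31.02 tcp [ 0.6261 -0.0183  0.1698] gap 0.937 F [1.2 0.4 0.4] q6 -1.68
shift [-9.26  1.82 27.93] turn [ 0.1 -0.1  0.8]
```

View pics/z18.png

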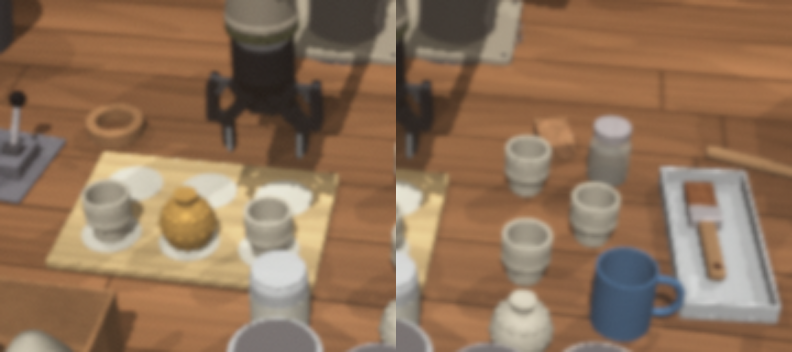

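```bash
python3 - <<'E'
from h import *
T=load("n","top")["image"]
cv2.imwrite("pics/z19.png",cv2.resize(T[150:310,110:300],None,fx=4,fy=4,interpolation=cv2.INTER_CUBIC)[:600])
E
```

```text
(no output)
```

View pics/z19.png

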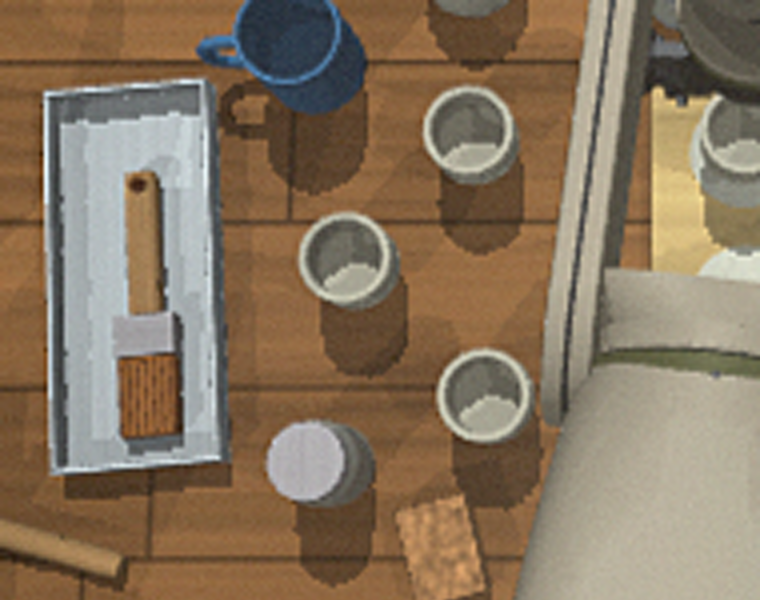

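```bash
python3 - <<'E'
from h import *
T=load("n","top")
for p in ((346,259),(470,134),(485,395)): print(onz(T,110+p[0]/4,150+p[1]/4,.07))
E
```

```text
[0.53320402 0.25949861 0.07      ]
[0.62217204 0.17509442 0.07      ]
[0.43852298 0.16082488 0.07      ]
```

Emit:
carry_out --rows "-0.5 0 3 0 0 0.8 8.5; -2 0 7 0 0 0.8 8.5; -4 0 12 0 0 0.8 8.5; -6 0 17 0 0 0.8 8.5; -8 0.5 22 0 0 0.8 8.5; -9 1.2 26 0 0 0.8 8.5; -9.3 1.8 27.8 0 0 0.8 8.5; -9.3 1.8 27.9 0 0 0.8 8.5; -9.3 1.8 27.9 0 0 0.8 8.5"

```text
t: 32.15
tcp_pos: [0.5343, 0.2596, 0.1505]
tool_rot: [0.708, -0.001, 0.001, -0.707]
wrist_force: [0.5, -0.6, -0.7]
finger_gap: 0.996
```

```bash
python3 - <<'E'
from h import *
go(.534,.261,.028,90)
E
```

```text
t 32.15 tcp [0.5343 0.2596 0.1505] gap 0.996 F [ 0.5 -0.6 -0.7] q6 -1.2
shift [-0.03 12.25  0.15] turn [ 0.1 -0.1  0. ]
```

Emit:
carry_out --rows "0 2 0 0 0 0 8.5; 0 5 0 0 0 0 8.5; 0 8 0 0 0 0 8.5; 0 10.3 0 0 0 0 8.5; 0 11.5 0 0 0 0 8.5; 0 12.1 0 0 0 0 8.5; 0 12.1 0 0 0 0 8.5; 0 12.1 0 0 0 0 8.5; 0 12.1 0 0 0 0 7.4; 0 12.1 0 0 0 0 7" --newtons 20

```text
t: 33.4
tcp_pos: [0.5348, 0.2598, 0.0302]
tool_rot: [0.707, -0.0, 0.001, -0.707]
wrist_force: [1.1, 1.0, -0.9]
finger_gap: 0.817
```

Emit:
carry_out --rows "0 0 0 0 0 0 6.8; 0 0 0 0 0 0 6.4; 0 0 0 0 0 0 6; 0 0 0 0 0 0 5.5; 0 0 0 0 0 0 5; 0 0 0 0 0 0 5; 0 0 0 0 0 0 5"

```text
t: 34.28
tcp_pos: [0.5351, 0.26, 0.0307]
tool_rot: [0.707, 0.0, 0.001, -0.707]
wrist_force: [-2.3, 0.1, 5.2]
finger_gap: 0.761
```

Emit:
carry_out --rows "0 -0.4 0 0 0 0 5; 0 -0.9 0 0 0 0 5; 0 -1.5 0 0 0 0 5; 0 -2.5 0 0 0 0 5; 0 -4 0 0 0 0 5; 0 -6 0 0 0 0 5; 0 -8.5 0 0 0 0 5; 0 -11 0 0 0 0 5; 0 -13 0 0 0 0 5; 0 -13 0 0 0 0 5"

```text
t: 35.52
tcp_pos: [0.5363, 0.2607, 0.1637]
tool_rot: [-0.707, -0.002, -0.003, 0.708]
wrist_force: [0.6, 1.0, -2.6]
finger_gap: 0.766
```

```bash
python3 - <<'E'
from h import *
o=snap("o")
go(.513,-.239,.16,90)
a=o["scene"]["image"]
cv2.imwrite("pics/z20.png",cv2.resize(a[110:270,290:450],None,fx=3.5,fy=3.5,interpolation=cv2.INTER_CUBIC))
E
```

```text
t 35.62 tcp [0.5346 0.2601 0.1604] gap 0.768 F [ 0.5 -0.3 -1.3] q6 -1.2
shift [ -2.08   0.06 -49.91] turn [ 0.  -0.1  0.1]
```

View pics/z20.png

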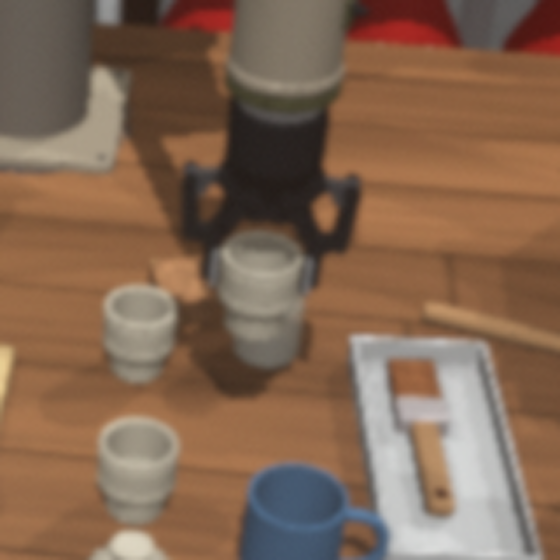

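Emit:
carry_out --rows "0 0 -1.5 0 0 0 5; -0.2 0 -4 0 0 0 5; -0.4 0 -8 0 0 0 5; -0.6 0 -12.5 0 0 0 5; -0.8 0 -17 0 0 0 5; -1 0 -22 0 0 0 5; -1.2 0 -27 0 0 0 5; -1.4 0 -31.5 0 0 0 5; -1.6 0 -36 0 0 0 5; -1.8 0 -40 0 0 0 5"

```text
t: 36.88
tcp_pos: [0.5145, -0.1421, 0.1594]
tool_rot: [0.707, -0.001, 0.001, -0.707]
wrist_force: [0.6, 0.9, -0.7]
finger_gap: 0.763
```

Emit:
carry_out --rows "0 0 -3.5 0 0 0 5; -0.2 0 -6.5 0 0 0 5; -0.3 0 -9 0 0 0 5; -0.3 0 -10 0 0 0 5; -0.3 0 -10 0 0 0 5; -0.3 2 -10 0 0 0 5; -0.3 5 -10 0 0 0 5; -0.3 7.5 -10 0 0 0 5; -0.3 8.5 -10 0 0 0 5; -0.3 8.5 -10 0 0 0 5"

```text
t: 38.12
tcp_pos: [0.5105, -0.2411, 0.0731]
tool_rot: [-0.707, 0.001, 0.0, 0.707]
wrist_force: [0.2, -0.0, -1.0]
finger_gap: 0.767
```

```bash
python3 - <<'E'
from h import *
o=snap("p")
go(.513,-.239,.043,90)
a=o["scene"]["image"]
cv2.imwrite("pics/z21.png",np.hstack([cv2.resize(a[130:290,140:320],None,fx=2.2,fy=2.2,interpolation=cv2.INTER_CUBIC),cv2.resize(o["top"]["image"][140:300,240:420],None,fx=2.2,fy=2.2)]))
E
```

```text
t 38.23 tcp [ 0.5118 -0.2421  0.0752] gap 0.766 F [ 0.8  0.4 -0.3] q6 -2.1
shift [0.12 3.22 0.31] turn [ 0.  -0.1  0.1]
```

View pics/z21.png

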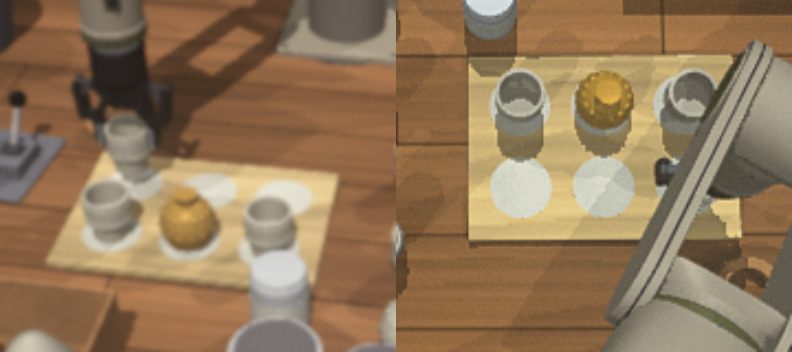

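Emit:
carry_out --rows "0 0.8 0.2 0 0 0 5; 0.1 1.6 0.3 0 0 0 5; 0.1 2.3 0.3 0 0 0 5; 0.1 2.7 0.3 0 0 0 5; 0.1 3 0.3 0 0 0 5; 0.1 3.1 0.3 0 0 0 5; 0.1 3.2 0.3 0 0 0 5; 0.1 3.2 0.3 0 0 0 5; 0.1 3.2 0.3 0 0 0 5"

```text
t: 39.35
tcp_pos: [0.5129, -0.2392, 0.0434]
tool_rot: [0.707, -0.0, 0.001, -0.707]
wrist_force: [0.4, -0.3, -0.4]
finger_gap: 0.766
```

Emit:
carry_out --rows "0 0.05 0 0 0 0 5; 0 0.1 0 0 0 0 5; 0 0.1 0 0 0 0 5"

```text
t: 39.72
tcp_pos: [0.5131, -0.2393, 0.0427]
tool_rot: [0.707, -0.0, 0.001, -0.707]
wrist_force: [-1.3, 1.0, 2.9]
finger_gap: 0.763
```

Touched (about 4 N). Release and rise.

Emit:
carry_out --rows "0 0 0 0 0 0 5; 0 0 0 0 0 0 6.6; 0 0 0 0 0 0 7; 0 0 0 0 0 0 7.4; 0 0 0 0 0 0 7.4; 0 0 0 0 0 0 7.4; 0 -1.5 0 0 0 0 7.4; 0 -4 0 0 0 0 7.4; 0 -7 0 0 0 0 8; 0 -9 0 0 0 0 8"

```text
t: 40.98
tcp_pos: [0.5138, -0.2397, 0.1356]
tool_rot: [0.708, 0.001, 0.002, -0.706]
wrist_force: [-0.1, -0.3, 0.3]
finger_gap: 0.938
```

```bash
python3 - <<'E'
from h import *
o=snap("q")
T=o["top"]["image"];S=o["scene"]["image"]
go(.623,.177,.14,90)
cv2.imwrite("pics/z22.png",np.hstack([cv2.resize(S[130:290,140:320],None,fx=2.2,fy=2.2,interpolation=cv2.INTER_CUBIC),cv2.resize(T[140:300,100:280],None,fx=2.2,fy=2.2)]))
E
```

```text
t 41.08 tcp [ 0.5148 -0.2402  0.1364] gap 0.936 F [0.4 0.2 0.4] q6 -2.1
shift [10.73 -0.45 41.74] turn [ 0.2 -0.1  0.4]
```

View pics/z22.png

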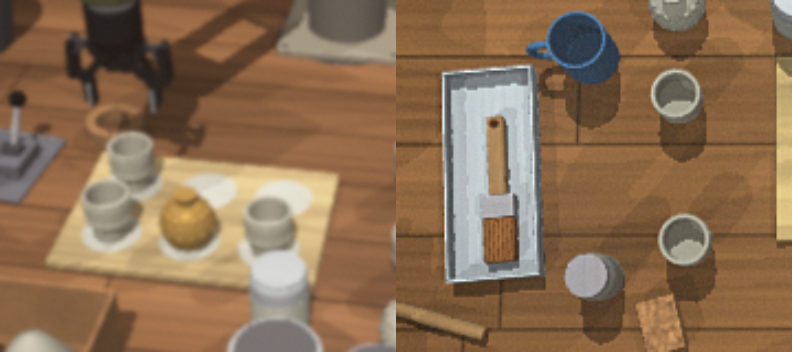

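Pot 1 stands on its round; both lone pots are where they were. Now the lone pot A at (0.623, 0.177).

Emit:
carry_out --rows "0.5 -1 2 0 0 0.4 8.5; 1.5 -2 6 0 0 0.4 8.5; 2.7 -2 10.5 0 0 0.4 8.5; 4 -2 15.5 0 0 0.4 8.5; 5.3 -2 20.5 0 0 0.4 8.5; 6.5 -2 25.5 0 0 0.4 8.5; 7.8 -2 30.5 0 0 0.4 8.5; 9 -2 35.5 0 0 0.4 8.5; 10.2 -1 39.5 0 0 0.4 8.5; 10.7 -0.5 41.7 0 0 0.4 8.5"

```text
t: 42.32
tcp_pos: [0.6219, 0.1784, 0.1385]
tool_rot: [0.709, -0.001, -0.001, -0.706]
wrist_force: [-0.5, -0.5, 0.6]
finger_gap: 0.999
```

Emit:
carry_out --rows "0 0 0 0 0 0 8.5; 0 0 0 0 0 0 8.5"

```text
t: 42.58
tcp_pos: [0.6215, 0.1773, 0.1378]
tool_rot: [0.709, -0.002, -0.001, -0.705]
wrist_force: [0.8, -0.5, 0.8]
finger_gap: 0.994
```

```bash
python3 - <<'E'
from h import *
o=snap("r")
go(.623,.177,.0295,90)
a=o["scene"]["image"]
cv2.imwrite("pics/z23.png",cv2.resize(a[130:290,260:420],None,fx=3.5,fy=3.5,interpolation=cv2.INTER_CUBIC))
E
```

```text
t 42.67 tcp [0.622  0.177  0.1387] gap 0.996 F [0.2 0.7 0.5] q6 -1.37
shift [ 0.13 10.91  0.05] turn [ 0.3 -0.1 -0.2]
```

View pics/z23.png

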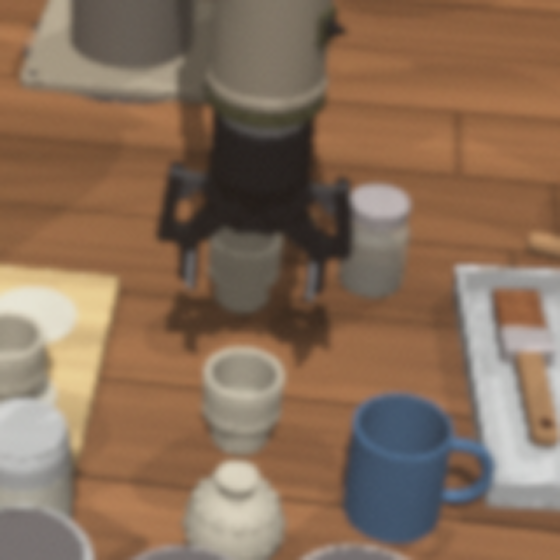

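Emit:
carry_out --rows "0 2 0 0.3 0 -0.2 8.5; 0.1 4.5 0 0.3 0 -0.2 8.5; 0.1 7 0 0.3 0 -0.2 8.5; 0.1 9.3 0 0.3 0 -0.2 8.5; 0.1 10.4 0 0.3 0 -0.2 8.5; 0.1 10.9 0 0.3 0 -0.2 8.5; 0.1 10.9 0 0.3 0 -0.2 8.5; 0.1 10.9 0 0.3 0 -0.2 8.5; 0.1 10.9 0 0.3 0 -0.2 7.4; 0.1 10.9 0 0.3 0 -0.2 7" --newtons 20

```text
t: 43.92
tcp_pos: [0.623, 0.1766, 0.0301]
tool_rot: [-0.707, 0.0, -0.001, 0.707]
wrist_force: [0.2, -0.4, -0.4]
finger_gap: 0.82
```

Emit:
carry_out --rows "0 0 0 0 0 0 6.8; 0 0 0 0 0 0 6.4; 0 0 0 0 0 0 6; 0 0 0 0 0 0 5.5; 0 0 0 0 0 0 5; 0 0 0 0 0 0 5; 0 0 0 0 0 0 5"

```text
t: 44.8
tcp_pos: [0.6233, 0.1767, 0.0306]
tool_rot: [-0.707, -0.0, -0.001, 0.707]
wrist_force: [-0.0, 1.4, 6.0]
finger_gap: 0.762
```

Emit:
carry_out --rows "0 -0.4 0 0 0 0 5; 0 -0.9 0 0 0 0 5; 0 -1.5 0 0 0 0 5; 0 -2.5 0 0 0 0 5; 0 -4 0 0 0 0 5; 0 -6 0 0 0 0 5; 0 -8.5 0 0 0 0 5; 0 -11 0 0 0 0 5; 0 -13 0 0 0 0 5; 0 -13 0 0 0 0 5"

```text
t: 46.05
tcp_pos: [0.6246, 0.177, 0.1638]
tool_rot: [-0.706, -0.002, -0.003, 0.708]
wrist_force: [0.5, 0.7, -1.3]
finger_gap: 0.766
```

```bash
python3 - <<'E'
from h import *
o=snap("s")
go(.512,-.129,.16,90)
a=o["scene"]["image"]
cv2.imwrite("pics/z24.png",cv2.resize(a[110:270,260:420],None,fx=3.5,fy=3.5,interpolation=cv2.INTER_CUBIC))
E
```

```text
t 46.15 tcp [0.6228 0.1766 0.1602] gap 0.766 F [ 0.5  0.2 -1.9] q6 -1.37
shift [-1.104e+01 -2.000e-02 -3.058e+01] turn [-0.1 -0.1  0.1]
```

View pics/z24.png

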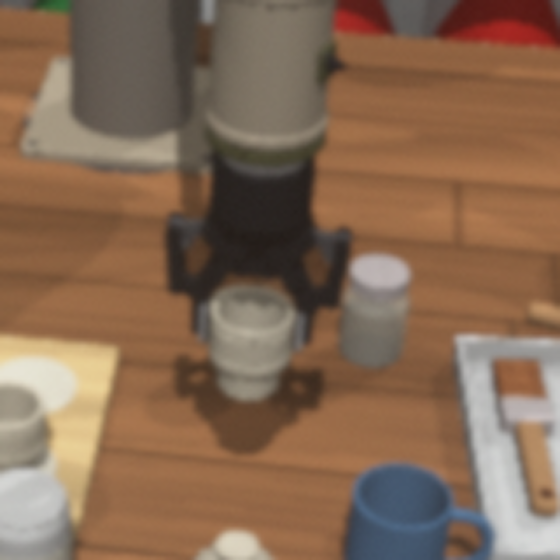

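Emit:
carry_out --rows "-0.5 0 -1.5 0 0 0 5; -1.5 0 -4 0 0 0 5; -2.8 0 -7.5 0 0 0 5; -4.2 0 -11.5 0 0 0 5; -5.7 0 -16 0 0 0 5; -7.2 0 -20.5 0 0 0 5; -8.7 0 -24.5 0 0 0 5; -10 0 -28 0 0 0 5; -11 0 -30 0 0 0 5; -11 0 -30.6 0 0 0 5"

```text
t: 47.4
tcp_pos: [0.5106, -0.1307, 0.1586]
tool_rot: [-0.707, 0.001, -0.001, 0.708]
wrist_force: [0.5, -0.5, -1.4]
finger_gap: 0.763
```

Emit:
carry_out --rows "0 0 0 0 0 0 5; 0 2 0 0 0 0 5; 0 4 0 0 0 0 5; 0 6 0 0 0 0 5; 0 8 0 0 0 0 5; 0 8.7 0 0 0 0 5; 0 8.7 0 0 0 0 5; 0 8.7 0 0 0 0 5"

```text
t: 48.4
tcp_pos: [0.5113, -0.1306, 0.0726]
tool_rot: [-0.707, 0.001, -0.002, 0.707]
wrist_force: [0.2, -0.9, -1.3]
finger_gap: 0.763
```

```bash
python3 - <<'E'
from h import *
o=snap("t")
go(.512,-.129,.043,90)
a=o["scene"]["image"]
cv2.imwrite("pics/z25.png",np.hstack([cv2.resize(a[130:290,140:320],None,fx=2.2,fy=2.2,interpolation=cv2.INTER_CUBIC),cv2.resize(o["top"]["image"][140:300,240:420],None,fx=2.2,fy=2.2)]))
E
```

```text
t 48.5 tcp [ 0.5114 -0.1308  0.0726] gap 0.765 F [ 0.2 -0.  -1.6] q6 -1.92
shift [0.06 2.96 0.18] turn [-0.  -0.2  0.1]
```

View pics/z25.png

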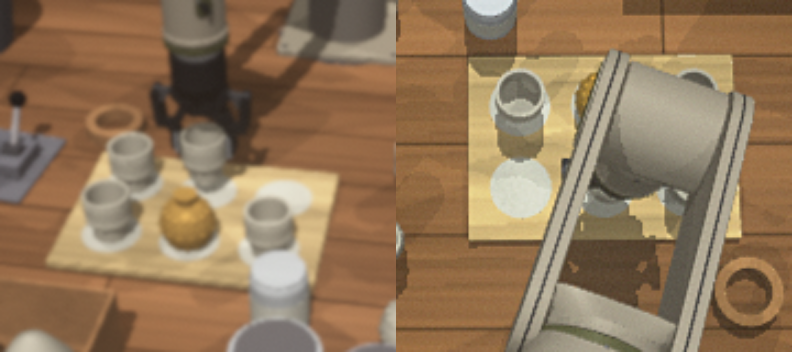

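Emit:
carry_out --rows "0 0.8 0.1 0 0 0 5; 0.1 1.6 0.2 0 0 0 5; 0.1 2.2 0.2 0 0 0 5; 0.1 2.5 0.2 0 0 0 5; 0.1 2.7 0.2 0 0 0 5; 0.1 2.85 0.2 0 0 0 5; 0.1 2.95 0.2 0 0 0 5; 0.1 2.95 0.2 0 0 0 5; 0.1 2.95 0.2 0 0 0 5"

```text
t: 49.62
tcp_pos: [0.5125, -0.1288, 0.0433]
tool_rot: [-0.707, 0.001, -0.002, 0.707]
wrist_force: [0.7, 0.2, -1.3]
finger_gap: 0.763
```

Emit:
carry_out --rows "0 0.05 0 0 0 0 5; 0 0.1 0 0 0 0 5; 0 0.1 0 0 0 0 5"

```text
t: 50.0
tcp_pos: [0.5126, -0.1288, 0.0425]
tool_rot: [-0.707, 0.001, -0.002, 0.707]
wrist_force: [-2.2, -0.2, 1.3]
finger_gap: 0.766
```

Touching (about 3 N). Release and rise.

Emit:
carry_out --rows "0 0 0 0 0 0 5; 0 0 0 0 0 0 6.6; 0 0 0 0 0 0 7; 0 0 0 0 0 0 7.4; 0 0 0 0 0 0 7.4; 0 0 0 0 0 0 7.4; 0 -1.5 0 0 0 0 7.4; 0 -4 0 0 0 0 7.4; 0 -8 0 0 0 0 8; 0 -11 0 0 0 0 8"

```text
t: 51.25
tcp_pos: [0.5131, -0.1291, 0.1556]
tool_rot: [0.707, 0.0, 0.003, -0.707]
wrist_force: [-0.4, 0.1, 0.5]
finger_gap: 0.938
```

```bash
python3 - <<'E'
from h import *
o=snap("u")
T=o["top"]["image"];S=o["scene"]["image"]
go(.44,.163,.15,90)
cv2.imwrite("pics/z26.png",np.hstack([cv2.resize(S[130:290,140:320],None,fx=2.2,fy=2.2,interpolation=cv2.INTER_CUBIC),cv2.resize(T[140:300,100:280],None,fx=2.2,fy=2.2)]))
E
```

```text
t 51.35 tcp [ 0.5153 -0.1299  0.1584] gap 0.935 F [-0.1  0.2  0.7] q6 -1.91
shift [-7.65  0.69 29.26] turn [ 0.1 -0.2  0.6]
```

View pics/z26.png

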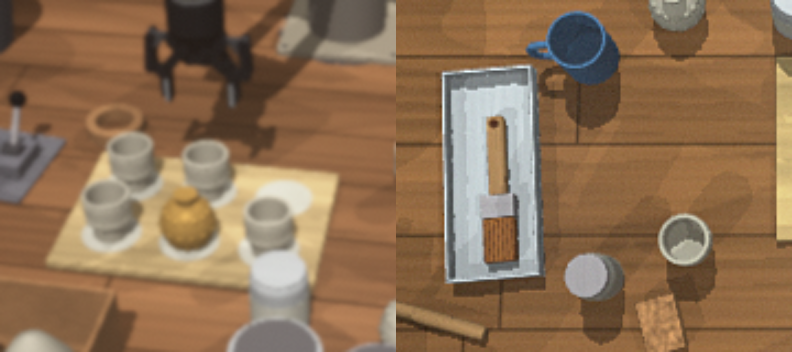

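```bash
python3 - <<'E'
from h import *
T=load("u","top")
print(onz(T,186.5,265.3,.09), onz(T,100+(685-396)/2.2,140+239/2.2,.07))
E
```

```text
[0.39315966 0.27723786 0.09      ] [0.43883385 0.16051888 0.07      ]
```

Emit:
carry_out --rows "-0.5 0 2 0 0 0.6 8.5; -1.5 0 6 0 0 0.6 8.5; -2.7 0 10.5 0 0 0.6 8.5; -4 0 15.5 0 0 0.6 8.5; -5.3 0 20.5 0 0 0.6 8.5; -6.5 0.3 25 0 0 0.6 8.5; -7.4 0.6 28 0 0 0.6 8.5; -7.7 0.7 29.2 0 0 0.6 8.5; -7.7 0.7 29.2 0 0 0.6 8.5; -7.7 0.7 29.2 0 0 0.6 8.5"

```text
t: 52.6
tcp_pos: [0.4396, 0.1617, 0.1498]
tool_rot: [0.708, -0.002, 0.001, -0.706]
wrist_force: [0.2, 0.2, 0.4]
finger_gap: 0.998
```

```bash
python3 - <<'E'
from h import *
o=snap("v")
go(.44,.162,.030,90)
a=o["scene"]["image"]
cv2.imwrite("pics/z27.png",cv2.resize(a[110:270,260:420],None,fx=3.5,fy=3.5,interpolation=cv2.INTER_CUBIC))
E
```

```text
t 52.7 tcp [0.4398 0.1615 0.1499] gap 0.993 F [0.5 0.1 0.7] q6 -1.32
shift [ 0.02 11.99  0.08] turn [ 0.1 -0.3 -0. ]
```

View pics/z27.png

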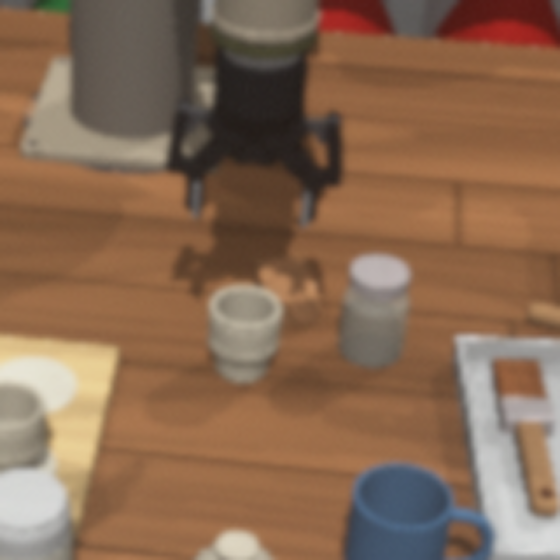

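Emit:
carry_out --rows "0 2 0 0 0 0 8.5; 0 5 0 0 -0.3 0 8.5; 0 8 0 0 -0.3 0 8.5; 0 10.2 0 0 -0.3 0 8.5; 0 11.4 0 0 -0.3 0 8.5; 0 12 0 0 -0.3 0 8.5; 0 12 0 0 -0.3 0 8.5; 0 12 0 0 -0.3 0 8.5; 0 12 0 0 -0.3 0 7.4; 0 12 0 0 -0.3 0 7" --newtons 20

```text
t: 53.95
tcp_pos: [0.4401, 0.1613, 0.0304]
tool_rot: [0.708, 0.0, 0.0, -0.706]
wrist_force: [-0.8, 0.1, 0.3]
finger_gap: 0.82
```

Emit:
carry_out --rows "0 0 0 0 0 0 6.8; 0 0 0 0 0 0 6.4; 0 0 0 0 0 0 6; 0 0 0 0 0 0 5.5; 0 0 0 0 0 0 5; 0 0 0 0 0 0 5; 0 0 0 0 0 0 5"

```text
t: 54.82
tcp_pos: [0.4404, 0.1615, 0.0308]
tool_rot: [0.708, 0.0, 0.0, -0.706]
wrist_force: [-0.8, 1.1, 4.0]
finger_gap: 0.744
```

Emit:
carry_out --rows "0 -0.4 0 0 0 0 5; 0 -0.9 0 0 0 0 5; 0 -1.5 0 0 0 0 5; 0 -2.5 0 0 0 0 5; 0 -4 0 0 0 0 5; 0 -6 0 0 0 0 5; 0 -8.5 0 0 0 0 5; 0 -11 0 0 0 0 5; 0 -13 0 0 0 0 5; 0 -13 0 0 0 0 5"

```text
t: 56.08
tcp_pos: [0.4419, 0.1621, 0.1635]
tool_rot: [0.707, 0.002, 0.002, -0.707]
wrist_force: [0.1, -0.1, -2.6]
finger_gap: 0.744
```

```bash
python3 - <<'E'
from h import *
o=snap("w")
go(.512,-.018,.16,90)
a=o["scene"]["image"]
cv2.imwrite("pics/z28.png",cv2.resize(a[110:270,260:420],None,fx=3.5,fy=3.5,interpolation=cv2.INTER_CUBIC))
E
```

```text
t 56.17 tcp [0.4402 0.1617 0.1607] gap 0.752 F [-0.2  0.2 -1.9] q6 -1.33
shift [  7.17   0.12 -17.97] turn [0.1 0.  0.1]
```

View pics/z28.png

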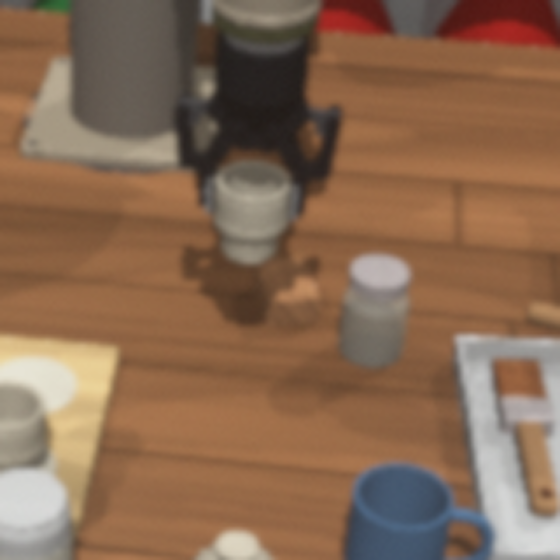

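Emit:
carry_out --rows "0.5 0 -1.2 0 0 0 5; 1.3 0 -3.2 0 0 0 5; 2.5 0 -6.2 0 0 0 5; 3.8 0 -9.5 0 0 0 5; 5.1 0 -12.8 0 0 0 5; 6.3 0 -15.8 0 0 0 5; 7 0 -17.5 0 0 0 5; 7.2 0 -18 0 0 0 5; 7.2 0 -18 0 0 0 5"

```text
t: 57.3
tcp_pos: [0.512, -0.018, 0.1608]
tool_rot: [0.708, 0.0, 0.0, -0.707]
wrist_force: [0.4, 0.0, -1.4]
finger_gap: 0.749
```

Emit:
carry_out --rows "0 1 0 0 0 0 5; 0 3 0 0 0 0 5; 0 5 0 0 0 0 5; 0 7 0 0 0 0 5; 0 8.5 0 0 0 0 5; 0 8.8 0 0 0 0 5; 0 8.8 0 0 0 0 5; 0 8.8 0 0 0 0 5"

```text
t: 58.3
tcp_pos: [0.5128, -0.0182, 0.0738]
tool_rot: [0.708, 0.001, 0.001, -0.706]
wrist_force: [0.1, 0.5, -1.6]
finger_gap: 0.742
```

```bash
python3 - <<'E'
from h import *
o=snap("x")
go(.512,-.018,.043,90)
a=o["scene"]["image"]
cv2.imwrite("pics/z29.png",np.hstack([cv2.resize(a[130:290,140:320],None,fx=2.2,fy=2.2,interpolation=cv2.INTER_CUBIC),cv2.resize(o["top"]["image"][140:300,240:420],None,fx=2.2,fy=2.2)]))
E
```

```text
t 58.4 tcp [ 0.5126 -0.0182  0.0736] gap 0.743 F [-0.1 -0.5 -1.6] q6 -1.7
shift [-0.07  3.06  0.02] turn [ 0.1 -0.   0.1]
```

View pics/z29.png

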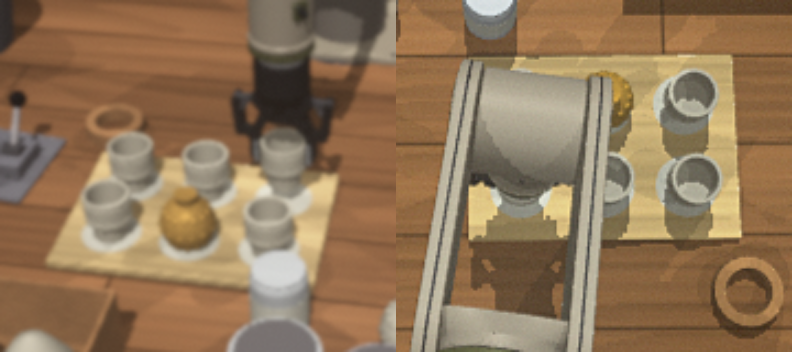

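Emit:
carry_out --rows "0 0.8 0 0 0 0 5; 0 1.6 0 0 0 0 5; -0.1 2.2 0 0 0 0 5; -0.1 2.6 0 0 0 0 5; -0.1 2.8 0 0 0 0 5; -0.1 2.95 0 0 0 0 5; -0.1 3.05 0 0 0 0 5; -0.1 3.05 0 0 0 0 5; -0.1 3.05 0 0 0 0 5"

```text
t: 59.52
tcp_pos: [0.5118, -0.0183, 0.0433]
tool_rot: [0.708, 0.001, 0.001, -0.706]
wrist_force: [-0.1, -0.1, -0.6]
finger_gap: 0.745
```

Emit:
carry_out --rows "0 0.05 0 0 0 0 5; 0 0.1 0 0 0 0 5; 0 0.1 0 0 0 0 5"

```text
t: 59.9
tcp_pos: [0.5121, -0.0183, 0.0428]
tool_rot: [0.708, 0.001, 0.001, -0.706]
wrist_force: [-2.8, 0.2, 4.3]
finger_gap: 0.747
```

Emit:
carry_out --rows "0 0 0 0 0 0 5; 0 0 0 0 0 0 6.6; 0 0 0 0 0 0 7; 0 0 0 0 0 0 7.4; 0 0 0 0 0 0 7.4; 0 0 0 0 0 0 7.4; 0 -1.5 0 0 0 0 7.4; 0 -4 0 0 0 0 7.4; 0 -9 0 0 0 0 7.4; 0 -14 0 0 0 0 7.4"

```text
t: 61.15
tcp_pos: [0.5115, -0.018, 0.1851]
tool_rot: [0.708, 0.001, 0.001, -0.706]
wrist_force: [1.5, -0.1, 0.5]
finger_gap: 0.871
```

Emit:
carry_out --rows "-2 -1 0 0 0 0 7; -6 -2 0 0 0 0 5; -10 -2 0 0 0 0 3; -12 -2 0 0 0 0 1; -12 -2 0 0 0 0 0; -12 -2 0 0 0 0 0"

```text
t: 61.9
tcp_pos: [0.3922, -0.018, 0.2056]
tool_rot: [0.708, 0.002, 0.002, -0.706]
wrist_force: [-0.7, -0.7, -0.0]
finger_gap: 0.001
```

```bash
python3 - <<'E'
from h import *
o=snap("y")
go(.40,-.427,.10,-5)
a=o["scene"]["image"];b=o["top"]["image"]
cv2.imwrite("pics/z30.png",np.hstack([cv2.resize(a[130:290,50:320],None,fx=1.48,fy=2.2,interpolation=cv2.INTER_CUBIC),cv2.resize(o["top"]["image"][140:300,240:420],None,fx=2.2,fy=2.2)]))
cv2.imwrite("pics/z31.png",cv2.resize(b[155:260,260:405],None,fx=5,fy=5,interpolation=cv2.INTER_CUBIC))
E
```

```text
t 62.0 tcp [ 0.3921 -0.018   0.2051] gap -0.001 F [ 0.5 -0.8  0.5] q6 -1.75
shift [  0.76  10.59 -40.88] turn [-0.1 95.   0.2]
```

View pics/z30.png

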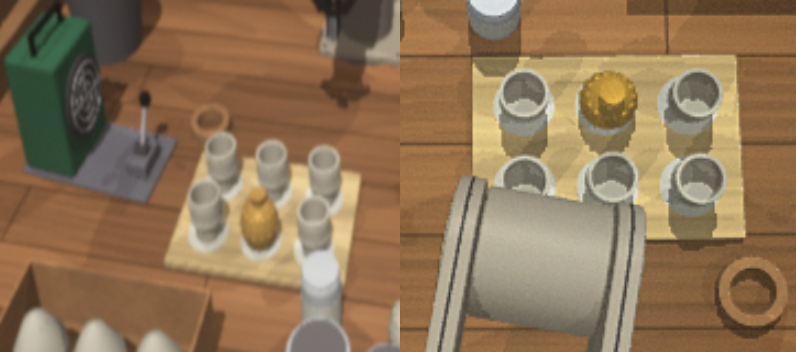

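View pics/z31.png

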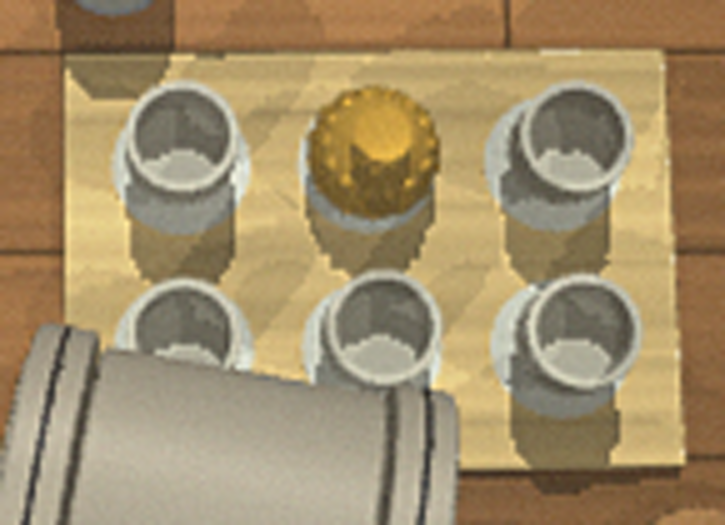

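```bash
python3 - <<'E'
from h import *
T=load("y","top")
for p in ((183,136),(578,136),(382,328),(584,330),(185,335)):
    print(np.round(onz(T,260+p[0]/5,155+p[1]/5,.082),4))
E
```

```text
[ 0.6228 -0.0196  0.082 ]
[ 0.6224 -0.2404  0.082 ]
[ 0.5143 -0.1285  0.082 ]
[ 0.513  -0.2396  0.082 ]
[ 0.5107 -0.02    0.082 ]
```

Emit:
carry_out --rows "0 0 -3 0 9 0 0; 0 0 -7 0 18 0 0; 0 0 -12 0 28 0 0; 0 0 -17 0 38 0 0; 0 0 -22 0 48 0 0; 0 0 -27 0 58 0 0; 0 0 -32 0 68 0 0; 0 0 -37 0 78 0 0; 0 0 -40 0 88 0 0; 0 0 -41 0 95 0 0"

```text
t: 63.25
tcp_pos: [0.3919, -0.4301, 0.2047]
tool_rot: [0.476, -0.522, 0.524, -0.476]
wrist_force: [-0.5, 0.5, 0.3]
finger_gap: 0.004
```

Emit:
carry_out --rows "0 0 0 0 0 0 0; 0 0 0 0 0 0 0"

```text
t: 63.5
tcp_pos: [0.392, -0.4297, 0.204]
tool_rot: [0.476, -0.522, 0.523, -0.477]
wrist_force: [-0.3, 0.2, -0.1]
finger_gap: 0.001
```

```bash
python3 - <<'E'
from h import *
o=snap("A")
go(.395,-.427,.075,-5)
a=o["scene"]["image"];b=o["top"]["image"]
cv2.imwrite("pics/z32.png",np.hstack([cv2.resize(a[100:240,50:230],None,fx=2.2,fy=2.2,interpolation=cv2.INTER_CUBIC),cv2.resize(b[180:320,380:560],None,fx=2.2,fy=2.2)]))
E
```

```text
t 63.6 tcp [ 0.3921 -0.4295  0.2045] gap 0.001 F [ 0.7  0.1 -0.2] q6 -0.83
shift [-0.28 12.95  0.24] turn [-0.1 -0.2  0. ]
```

View pics/z32.png

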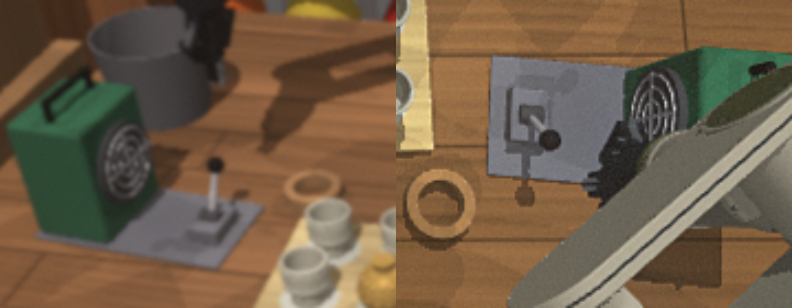

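All five rims measured within 3 mm of their round centres. Now I lower the shut fingers on the robot's side of the lever ball.

Emit:
carry_out --rows "-0.1 2 0.1 0 0 0 0; -0.2 5 0.2 0 0 0 0; -0.3 8 0.2 0 0 0 0; -0.3 10.5 0.2 0 0 0 0; -0.3 12 0.2 0 0 0 0; -0.3 12.7 0.2 0 0 0 0; -0.3 12.7 0.2 0 0 0 0; -0.3 12.7 0.2 0 0 0 0"

```text
t: 64.6
tcp_pos: [0.3952, -0.4274, 0.0787]
tool_rot: [0.476, -0.521, 0.524, -0.477]
wrist_force: [-0.3, -0.3, 0.3]
finger_gap: -0.0
```

```bash
python3 - <<'E'
from h import *
o=snap("B")
go(.495,-.436,.075,-5)
a=o["scene"]["image"];b=o["top"]["image"]
cv2.imwrite("pics/z33.png",np.hstack([cv2.resize(a[100:240,50:230],None,fx=2.2,fy=2.2,interpolation=cv2.INTER_CUBIC),cv2.resize(b[180:320,380:560],None,fx=2.2,fy=2.2)]))
E
```

```text
t 64.7 tcp [ 0.3951 -0.4275  0.0787] gap 0.001 F [ 0.8 -0.3 -0.4] q6 -0.82
shift [-0.06  0.4  10.02] turn [-0.2 -0.2  0.1]
```

View pics/z33.png

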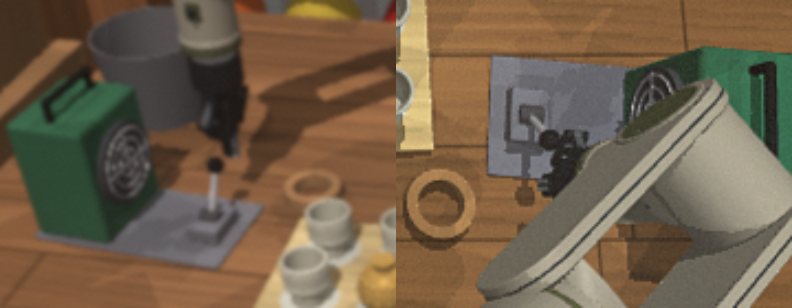

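```bash
python3 - <<'E'
from h import *
S=load("B","scene")
print(proj(S,np.array([.395,-.4275,.0787])),proj(S,np.array([.4486,-.4283,.0975])))
cv2.imwrite("pics/z34.png",cv2.resize(S["image"][130:220,110:210],None,fx=6,fy=6,interpolation=cv2.INTER_CUBIC))
E
```

```text
[154.43716958 170.77159424] [147.22820328 174.77420484]
```

View pics/z34.png

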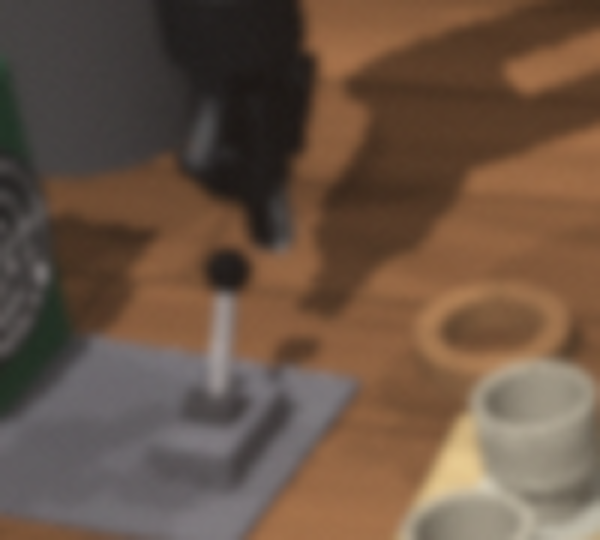

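Emit:
carry_out --rows "0 0.2 1 0 0 0 0; 0 0.2 2 0 0 0 0; 0 0.2 3 0 0 0 0; 0 0.2 4 0 0 0 0; 0 0.2 5 0 0 0 0; 0 0.2 6 0 0 0 0; 0 0.2 7 0 0 0 0; 0 0.2 8 0 0 0 0; 0 0.2 8.8 0 0 0 0; 0 0.2 9.3 0 0 0 0"

```text
t: 65.95
tcp_pos: [0.488, -0.4356, 0.0764]
tool_rot: [0.476, -0.521, 0.523, -0.477]
wrist_force: [-1.4, -1.0, -0.3]
finger_gap: 0.001
```

```bash
python3 - <<'E'
from h import *
o=snap("C")
go(.495,-.436,.075,-5)
a=o["scene"]["image"];b=o["top"]["image"]
cv2.imwrite("pics/z35.png",cv2.resize(a[130:220,80:230],None,fx=5,fy=5,interpolation=cv2.INTER_CUBIC))
E
```

```text
t 66.05 tcp [ 0.4881 -0.4356  0.0765] gap -0.001 F [ 0.1 -0.3 -0.8] q6 -0.72
shift [-0.03  0.16  0.69] turn [-0.2 -0.2  0.1]
```

View pics/z35.png

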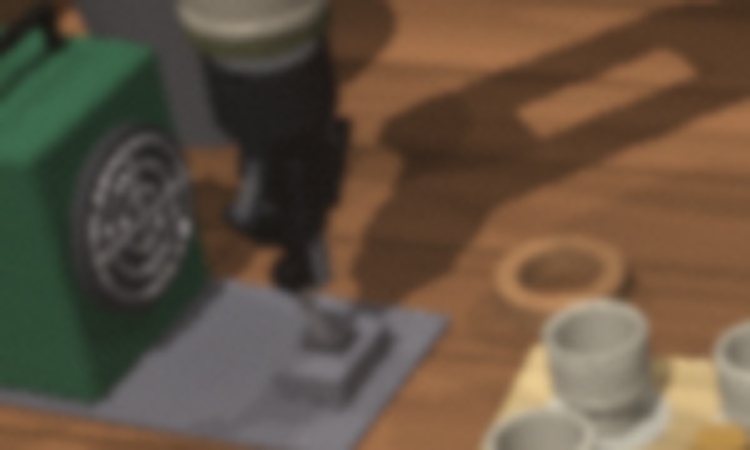

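Emit:
carry_out --rows "0 0 0.4 0 0 0 0; 0 0 0.8 0 0 0 0; 0 0 1.1 0 0 0 0; 0 0 1.1 0 0 0 0"

```text
t: 66.55
tcp_pos: [0.4993, -0.4367, 0.0766]
tool_rot: [0.476, -0.521, 0.523, -0.477]
wrist_force: [-0.2, -0.5, -0.3]
finger_gap: -0.001
```

```bash
python3 - <<'E'
from h import *
S=load("C","scene")
print(onz(S,138.4,184,.102), proj(S,np.array([.525,-.435,.098])))
E
```

```text
[ 0.50942033 -0.43249762  0.102     ] [135.91221754 187.77229376]
```

Emit:
carry_out --rows "0 0 0.2 0 0 0 0; 0 0 0.4 0 0 0 0; 0 0 0.4 0 0 0 0"

```text
t: 66.92
tcp_pos: [0.5005, -0.4369, 0.0764]
tool_rot: [-0.477, 0.523, -0.522, 0.476]
wrist_force: [-14.4, 3.2, 7.6]
finger_gap: -0.001
```

Emit:
carry_out --rows "0 0 0.2 0 0 0 0; 0 0 0.3 0 0 0 0; 0 0 0.3 0 0 0 0"

```text
t: 67.3
tcp_pos: [0.5004, -0.4368, 0.0764]
tool_rot: [-0.478, 0.525, -0.52, 0.475]
wrist_force: [-16.5, 5.2, 9.5]
finger_gap: -0.0
```

The force rises to 17 N without further travel, so the lever is at its stop. I back off and lift clear.

Emit:
carry_out --rows "0 0 -1 0 0 0 0; 0 0 -3 0 0 0 0; 0 0 -6 0 0 0 0; 0 0 -9 0 0 0 0; 0 -3 -11 0 0 0 0; 0 -8 -13 0 0 0 0; 0 -13 -15 0 0 0 0; 0 -16 -17 0 0 0 0; 0 -17 -17 0 0 0 0; 0 -17 -17 0 0 0 0"

```text
t: 68.55
tcp_pos: [0.3331, -0.4218, 0.2479]
tool_rot: [-0.478, 0.524, -0.521, 0.475]
wrist_force: [-0.5, 0.2, -0.2]
finger_gap: 0.002
```

```bash
python3 - <<'E'
from h import *
o=snap("D")
s=r.read_state();print(s["t"],s["tcp_pos"],s["wrist_force"])
cv2.imwrite("pics/z36.png",np.hstack([cv2.resize(o["scene"]["image"][130:220,80:230],None,fx=2.6,fy=4),cv2.resize(o["top"]["image"][180:270,390:540],None,fx=2.6,fy=4)]))
E
```

```text
68.65 [ 0.33271944 -0.42090114  0.24586612] [-0.30832694  0.61271582 -1.42376745]
```

View pics/D_scene.png

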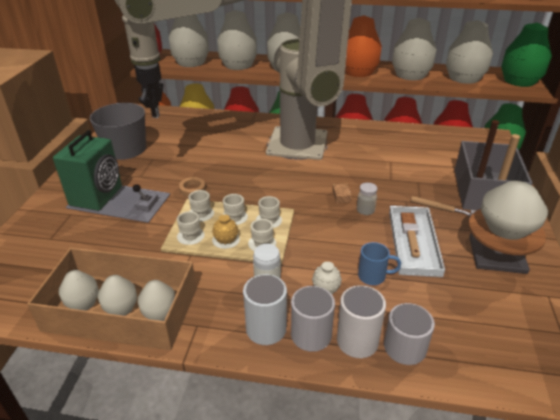

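View pics/D_top.png

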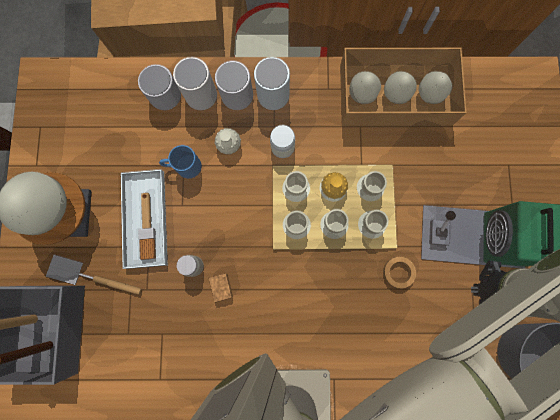

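View pics/z36.png

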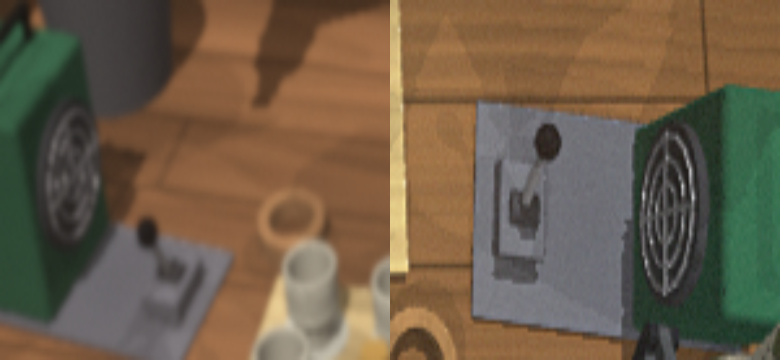

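```bash
python3 - <<'E'
from h import *
T=load("D","top");S=load("D","scene")
p,e=tri(T,(450.8,215.5),S,(136.9,188)); print(p,e,onz(T,450.8,215.5,.098))
E
```

```text
[ 0.52475475 -0.434892    0.09797213] 0.0057657233076910935 [ 0.52551913 -0.4379177   0.098     ]
```

```bash
python3 -c "
from workcell import r
print(r.close_job())"
```

```text
the job is handed in; nothing more can be done
None
```

The job is done and handed in at about 69 s. The brush went into the tray first. Then all five pots (a stack of three plus two standing alone) were set one at a time on the five free rounds. Last, the lever was pushed to its stop.

**Last checks:**
- **Pots:** after the last pot was set down, each measured within about 3 mm of its round's centre. They were gripped at 20 N, and the forces at touchdown were about 10 N or less.
- **Brush:** it lies flat near the middle of the tray.
- **Lever:** the ball moved 76 mm, which is its full travel, and the push force rose to about 17 N at the stop.
- **Rest of the bench:** the globe stands upright and the bystanders look unmoved in the last pictures. The arm is clear of everything.

**What disagreed:**
- The two cameras differed by about 4–6 mm in sideways position, and by up to about 13 mm on the brush's blurred edges, so I relied mainly on the top view.
- When setting the brush down, the tool ended about 8 mm lower than I had worked out, but with almost no force on the wrist.

Nothing failed that I could see, and closing the job gave no verdict.

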